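# Refit a column bay: lay in the column, hang the guard door and push it shut

## Robot

A 6-joint arm with a two-finger parallel gripper is mounted at the origin on the work surface. World frame = base frame: x ahead of the robot, y to its left, z up, the work surface at z = 0. Lengths are in mm, angles in rad, forces in N, time in s.
With the tool pointing down it reaches from about 325 to 875 mm from the base axis. Payload 4.4 kg.
Tool frame: the origin (TCP) lies on the centre line of the jaws, within the pads' length; the fingertips stand 11 mm ahead of it and the grasp point (between the pads) lies 8 mm behind it (ctrl.finger_overhang is the distance from the TCP to the fingertips, in mm); z points along the fingers, x is the direction in which the jaws open and shut, and the axes are right-handed (so a half turn about z gives the same grasp; the last joint's range is limited). The gripper opens to 85 mm and grips with 20 to 120 N. Pads are 22 mm wide; open, the fingers measure 114 mm over their backs; the gripper's body (76 mm by 85 mm) begins 54 mm behind the grasp point. The pads swing forward as they close: fully open they stand 13 mm farther back than shut.
Start: joints at [-1.415, 0.207, 1.542, -0, 1.393, -0.15], TCP at [173.643, -548.156, 242.282] pointing down, gripper open.
Joint ranges: [-2.73, 2.73], [-0.86, 2.22], [0.23, 2.46], [-1.11, 4.25], [0.08, 2.63], [-2.82, 2.82]. Speed limits (rad/s): [2.79, 2.79, 3.14, 3.14, 3.14, 3.14].

## Interface

Orientations are given as a rotation vector (axis times angle).
In Python, from plant import read_state, camera, ctrl, nets gives the robot as it stands. The module is installed in compiled form; this text tells all that it offers.
- The arm moves only by the tool apply_moves, never from a script. Its argument "motion" is text: rows parted by semicolons, each of 7 numbers parted by spaces: the shift along the world's x, y, z in m, then the turn, a rotation vector about the world's x, y, z in rad, then the finger opening in m, from 0 to 0.0854. A call has 1 to 20 rows; each row is the pose to reach, as a shift and turn from the pose commanded when the call began; what a row does not reach only later rows make up. A row lasts 1/8 s, in which the tool goes at most 62.5 mm and 10.7 degrees, less where a joint would pass 70% of its speed; a pose out of reach is approached as far as the arm can. A call with a gripper value outside its range is refused whole. The fingers move at their own pace and stop on an object; the grip force is fixed at half the most. Time passes only in rows, so rows that repeat a pose let the fingers close. It gives the time, the measured TCP pose, the force and the opening at its end, in the units of the state.
- read_state(): the state, without advancing time (a new reading comes with each control period).
- camera(name): name is "side" or "top"; returns a dict with "pixels" (384x512x3 uint8, red, green, blue), "range_z" (384x512 float32, mm along the optical axis (not along the pixel's ray), 0 where there is no reading), "mtx" (3x3 intrinsics, pixels), "origin" and "rotation" of the camera in the world. Camera axes: x right, y up, looking along -z (the intrinsics and any distortion apply to the point x, -y, -z); pixel columns grow to the right and rows downward; lengths in mm; the calibration is good to about 2 mm. A picture is of the moment at which its call begins.
- ctrl.hand_in(): hands the job in, once; it reports no verdict.
Trained networks look in a picture, given as the dict that the camera call returned (one of the last four; its "shot" number tells which), for a name from the list of things; names that differ only in an ending like _2 or _b are one class to them, and where a whole thing is asked for, a point or a joint stands for the part that bears it (a point fixed in the world has none). Each returns a list of dicts, best first, with "conf" (0 to 1); they miss things now and then, are a little off and sometimes report something else, mostly with a low value. They report only what shows in the picture. A call takes as long as a camera call. They do not tell look-alikes from the thing itself.
- nets.boxes_of(picture, name): "extent" ([centre column, centre row, width, height] in pixels, round what is visible of it).
- nets.trace(picture, name): "mask" (384x512 bool, what is visible of it) and "extent" ([centre column, centre row, width, height] in pixels, round what is visible of it).
The state is a dict: "time_s": time; "qpos": joint angles; "joint_velocities": joint speeds; "joint_efforts": joint torques, N m; "position": TCP position; "orientation": TCP orientation; "wrist_force": force on the tool from outside, world axes, zero at the start; "moment": the same for the moment, N m; "finger_gap": opening from 0.0 (shut) to 1.0 (fully open).
Only numpy, scipy, OpenCV 4.12 (cv2) and the standard library are available. Lean on these libraries where they do the work, as an engineer would, in place of code of your own. Each camera call takes 0.05 s, during which the arm holds its last target.

## Task

Put the column bay back in service: lay the loose column in the bay's two V cradles, take the blue guard door out of its stand and lower it, bottom end down, fully onto the bay's two hinge pins, then push the door shut against its stop. Leave the other things on the bench where they are.

Things in the scene. Friction and masses are not known exactly. Their poses are not given: they have to be found in the camera images.
- bay: Column bay: fixed open-topped white housing 210 (x) x 160 (y) x 130 mm high; origin at the centre of its underside, z up. Floor 20 mm, walls 6 mm thick at the back (+y) and both ends; the front (-y side, plane y = -80) and top are open. Hinge pins at the front corner at -x, stop at the front corner at +x. The hinge axis is vertical at x = -95, y = -95 mm; a shut door lies along the bay's x.
- bay_stop (a point): Centre of the front face (bay y = -91, x = 94 mm, 75 mm up) of the black rubber stop, 22 mm wide, 110 mm tall, which the door's inner face meets when shut.
- pin_low (a point): Seat of the lower hinge pin, on its axis at the top face of its lug, 30 mm above the bench; axes as the bay. The steel pin points up, 9 mm thick and 18 mm long, its top 6 mm tapering to 2.4 mm. The lug is 8 mm thick, 18 mm wide and reaches 9 mm past the axis to the front.
- pin_high (a point): Seat of the upper pin, a copy of the lower one 85 mm straight above it (115 mm above the bench). Its lug bars the way from straight above: bring the door in sideways from the front of the bay, raised 20 to 55 mm above its seated height, then lower it straight down. The door may be fitted at any angle; opened about 60 degrees (free edge to the front) leaves room for a hand.
- cradle (a point): Middle of the column's axis when cradled, 85 mm above the bench, mid bay; axes as the bay. Two blue 90 degree V cradles, 12 mm thick, stand 42 mm to either side along x; the V's run along x, their bottoms 17 mm below this point, their arms reach 25 mm to either side and 4 mm above it. Between them 72 mm is free down to the bay's floor.
- column: Loose steel column, 0.2 to 0.4 kg: tube 24 mm thick, 170 mm long along its x (either way round will do), brass hexagonal fittings at both ends, 18 mm long, 32 mm across flats, and an orange band near one end. Origin on its axis at mid length; it starts lying on the bench, axis 16 mm up. In the cradles the bare tube lies in both V's, the fittings outside them.
- stand: Grey stand fixed to the bench: foot 170 x 100 mm, 12 mm thick; two rails along its x, 130 mm long and up to 40 mm above the bench, leave a 10 mm slot in which the door stands upright. Origin at the centre of its underside.
- door: Loose blue guard door, 0.2 to 0.33 kg: upright panel 8 mm thick, x 14 to 190 mm, z 0 to 130 mm, centred on y = 0, two steel knuckles on one upright edge. Origin on the knuckles' axis, level with the lower edge (12 mm above the bench in the stand, 15 mm when hung); x to the free edge, z up, -y the outer side. Centre of mass near x = 98, z = 65 mm. Hung, it swings freely and stays where left.
- door_grip (a point): Middle of the door panel's upper edge (door x = 100 mm, z = 130 mm); the panel can be gripped here from above across its 8 mm, free on both sides down to the stand's rails.
- knuckle_low (a point): Centre of the lower knuckle's lower end, on the hinge axis, 15 mm above the door's lower edge; it rests on pin_low when seated. Knuckles are tubes 22 mm outside, about 11.6 mm bore, 18 mm high.
- knuckle_high (a point): Centre of the upper knuckle's lower end, on the hinge axis, 100 mm above the door's lower edge; it rests on pin_high when seated. The play lets a hung door sag up to 2 degrees.
- door_edge (a point): Middle of the door's free upright edge, 190 mm from the hinge axis, 65 mm above the door's lower edge.
- bottle_a: Clear solvent bottle with blue cap, 72 mm thick, 150 mm high, loose; leave it. Origin under its centre.
- bottle_b: Amber solvent bottle with blue cap, 72 mm thick, 150 mm high, loose; leave it. Origin under its centre.
- beaker: Glass cup, 70 mm wide, 90 mm high, loose; leave it. Origin under its centre.
- wrench: Steel wrench, 160 mm long, lying flat, loose; leave it. Its x runs along it.
- tip_box: Green box with clear lid, 120 x 80 x 70 mm, loose; leave it. Origin under its centre.
Mind the look-alikes: they are no part of the job. Of the things like the door, leave any that is green; of the rest the larger one is meant.

How it is judged (in metres and radians):
At the end, for the whole second after the job is handed in: Column in both V cradles (middle within 18 mm along, 4 mm across and in height, axis within 0.06 rad of the bay); both knuckles within 4 mm of their pin seats; door upright within 0.07 rad and shut within 0.09 rad, free edge at the stop; all at rest (x of column in the frame of cradle between -0.018 and 0.018 m and y of column in the frame of cradle between -0.004 and 0.004 m and z of column in the frame of cradle between -0.004 and 0.004 m and angle between the x axis of column and the x axis of bay, either way round below 0.06 rad and horizontal distance between knuckle_low and pin_low below 0.004 m and z of knuckle_low in the frame of pin_low between -0.004 and 0.004 m and horizontal distance between knuckle_high and pin_high below 0.004 m and z of knuckle_high in the frame of pin_high between -0.004 and 0.004 m and angle between the x axis of door and the x axis of bay, either way round below 0.09 rad and x of door_edge in the frame of bay above 0.07 m and angle between door's own z axis and vertical below 0.07 rad and linear speed of each of door, column below 0.02 m/s and angular speed of door below 0.1 rad/s); the robot touches nothing.
It fails at once if a bystander (bottle, glass cup, wrench or tip box) is moved by more than 30 mm (distance of any of bottle_a, bottle_b, beaker, wrench, tip_box from where it was at the start of the episode above 0.03 m).
It also fails if it takes over 66 s, if anything falls off the work surface, if the arm or the gripper's body presses on something with over 40 N, if the wrist force passes 120 N, or if a joint passes its speed limit or range.

## Working session

There is one attempt and no reset: what is moved stays moved. The work goes in short steps, Python scripts to look and compute and a tool call to move; the robot and the scene stay as the last step left them, time stands still between calls to the robot, and variables do not carry over. Pictures are saved under pics/ and viewed, and the job is handed in when it is done.

Besides the shell and the picture viewer there is one more tool, called after ">>>" as name(argument=value, ...) on one line, values as JSON. apply_moves: Moves the arm, as the interface text tells. Its arguments: {"type":"object","properties":{"motion":{"type":"string"}},"required":["motion"]}

```bash
mkdir -p pics
cat > h.py <<'E'
import numpy as np, cv2
from plant import read_state, camera, ctrl, nets
def snap(name,fn):
    p=camera(name); cv2.imwrite('pics/'+fn,cv2.cvtColor(p['pixels'],cv2.COLOR_RGB2BGR)); return p
def cloud(p):
    # world xyz for each pixel
    z=p['range_z']; K=np.array(p['mtx']); h,w=z.shape
    u,v=np.meshgrid(np.arange(w),np.arange(h))
    x=(u-K[0,2])/K[0,0]*z; y=(v-K[1,2])/K[1,1]*z
    c=np.stack([x,-y,-z],-1)
    R=np.array(p['rotation'])
    if R.size==3: R=cv2.Rodrigues(R.astype(float).reshape(3))[0]
    W=c@R.T+np.array(p['origin'])
    W[z==0]=np.nan
    return W
def proj(p,P):
    R=np.array(p['rotation'])
    if R.size==3: R=cv2.Rodrigues(R.astype(float).reshape(3))[0]
    c=(np.atleast_2d(P)-np.array(p['origin']))@R; K=np.array(p['mtx'])
    return np.stack([K[0,0]*c[:,0]/-c[:,2]+K[0,2], K[1,1]*-c[:,1]/-c[:,2]+K[1,2]],-1)
E
python3 - <<'E'
from h import *
for n in ['side','top']:
    p=snap(n,n+'0.png'); print({k:(v if np.size(v)<20 else np.shape(v)) for k,v in p.items()})
    for nm in ['bay','column','stand','door','bottle_a','beaker','wrench','tip_box']:
        print(nm,[(round(d['conf'],2),np.round(d['extent']).tolist()) for d in nets.boxes_of(p,nm)])
print(read_state())
E
```

```text
{'pixels': (384, 512, 3), 'range_z': (384, 512), 'mtx': array([[399.5851084 ,   0.        , 251.74643316],
       [  0.        , 399.5851084 , 201.96182682],
       [  0.        ,   0.        ,   1.        ]]), 'origin': array([ 56.10589088, 989.28732918, 883.91383923]), 'rotation': array([ 0.27801856, -1.24195377, -2.48783463]), 'shot': 1}
bay [(0.83, [203.0, 248.0, 89.0, 78.0])]
column [(0.76, [237.0, 178.0, 28.0, 28.0])]
stand []
door [(0.85, [286.0, 278.0, 73.0, 46.0])]
bottle_a [(0.85, [196.0, 173.0, 22.0, 42.0]), (0.6, [157.0, 299.0, 26.0, 45.0])]
beaker [(0.55, [272.0, 149.0, 15.0, 20.0])]
wrench []
tip_box [(0.87, [311.0, 152.0, 28.0, 24.0])]
{'pixels': (384, 512, 3), 'range_z': (384, 512), 'mtx': array([[428.81650212,   0.        , 253.19746671],
       [  0.        , 428.81650212, 190.67335478],
       [  0.        ,   0.        ,   1.        ]]), 'origin': array([ 3.66558161e+02, -2.02254278e-01,  1.32849746e+03]), 'rotation': array([ 0.08619601, -0.08352248, -1.55451755]), 'shot': 2}
bay [(0.81, [175.0, 174.0, 77.0, 85.0])]
column [(0.95, [323.0, 150.0, 57.0, 14.0]), (0.3
[... 375 characters left out ...]
: 0.9, 'qpos': array([-1.41451263e+00,  2.06563051e-01,  1.54145690e+00, -2.33489808e-05,
        1.39350633e+00, -1.50511308e-01]), 'joint_velocities': array([-2.11444581e-03,  1.09095257e-05,  1.28064905e-03, -1.67435969e-03,
        5.59798544e-04, -2.14803195e-04]), 'joint_efforts': array([ 1.33816451e-03, -3.83036435e+01, -2.91976708e+01, -8.87938154e-05,
        8.38411379e-04, -7.97779709e-08]), 'position': array([ 173.6323985 , -548.17998313,  242.32315967]), 'orientation': array([ 2.53473819e+00, -1.85588531e+00,  4.84786811e-05]), 'wrist_force': array([ 0.7593171 ,  0.36852499, -0.46330408]), 'moment': array([ 0.01535694, -0.03511469, -0.00626524]), 'finger_gap': 1.001207776518903}
```

Run:
```python
import cv2
for n in ['side0','top0']:
    i=cv2.imread(f'pics/{n}.png'); cv2.imwrite(f'pics/{n}_b.png',cv2.resize(i,(800,600),interpolation=cv2.INTER_CUBIC))
i=cv2.imread('pics/top0.png'); cv2.imwrite('pics/top0_c.png',cv2.resize(i[100:340,100:440],(800,565),interpolation=cv2.INTER_CUBIC))
```

```text
(no output)
```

View pics/side0_b.png

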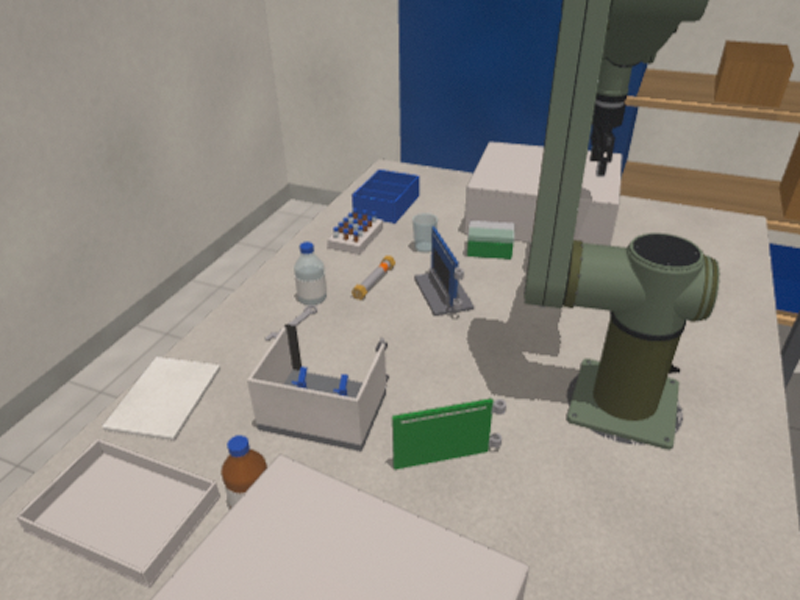

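View pics/top0_b.png

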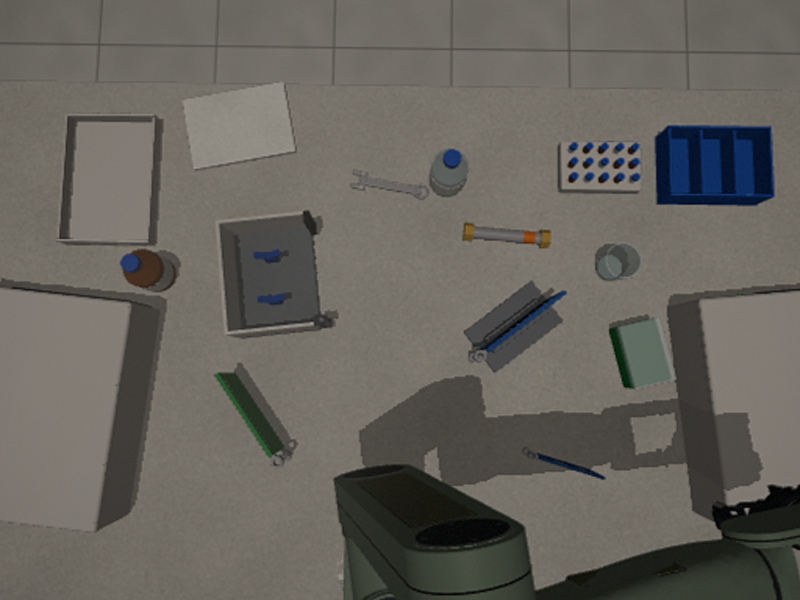

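View pics/top0_c.png

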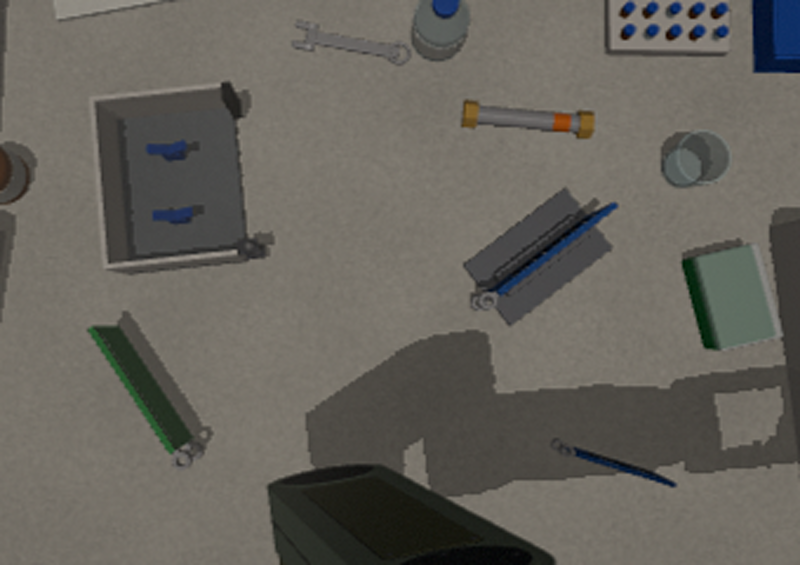

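```bash
cat > m.py <<'E'
from h import *
for n in ['top','side']:
    p=camera(n); W=cloud(p); np.save(f'W_{n}.npy',W); np.savez(f'p_{n}.npz',**{k:v for k,v in p.items()})
    m=np.abs(W[...,2])<15; print(n,'table z med',np.nanmedian(W[...,2][m]),np.nanstd(W[...,2][m]))
    for nm in ['bay','column','stand','door']:
        for d in nets.trace(p,nm):
            mk=d['mask']; P=W[mk]; P=P[~np.isnan(P[:,0])]
            print(nm,round(d['conf'],2),len(P),P.mean(0).round(1),np.percentile(P,[2,50,98],axis=0).round(0).tolist())
            np.save(f'{n}_{nm}_{int(d["extent"][0])}.npy',P)
E
python3 m.py; ls
```

```text
top table z med 1.0126805515367323 3.5778018869151174
bay 0.88 4695 [547.5 248.7  47.8] [[435.0, 153.0, 15.0], [549.0, 251.0, 23.0], [647.0, 325.0, 132.0]]
column 0.67 552 [ 637.3 -218.3   23.7] [[618.0, -299.0, -2.0], [637.0, -218.0, 27.0], [659.0, -133.0, 35.0]]
stand 0.76 1515 [ 457.7 -227.7   18.2] [[382.0, -310.0, 7.0], [458.0, -227.0, 14.0], [534.0, -150.0, 44.0]]
stand 0.58 614 [739.5 -92.5  99.4] [[718.0, -127.0, 12.0], [738.0, -92.0, 103.0], [776.0, -61.0, 154.0]]
door 0.93 800 [278.8 260.2  84.8] [[200.0, 204.0, 10.0], [279.0, 260.0, 93.0], [357.0, 315.0, 133.0]]
door 0.78 326 [ 442.2 -205.5  113.9] [[389.0, -283.0, 24.0], [439.0, -201.0, 133.0], [505.0, -141.0, 147.0]]
door 0.78 217 [ 201.7 -309.4   64.8] [[173.0, -389.0, -1.0], [203.0, -309.0, 82.0], [224.0, -246.0, 96.0]]
side table z med 0.7372982920470577 3.8366845266332383
bay 0.91 4187 [537.3 272.7  70.9] [[429.0, 155.0, 5.0], [537.0, 311.0, 73.0], [648.0, 334.0, 131.0]]
column 0.5 239 [ 636.1 -197.5   23.8] [[619.0, -292.0, 5.0], [635.0, -192.0, 25.0], [659.0, -126.0, 34.0]]
stand 0.59 498 [ 455.6 -201.4   17.1] [[378.0, -270.0, 4.0], [456.0, -198.0, 13.0], [532.0, -140.0, 42.0]]
stand 0.18 4257 [538.2 271.   69.9] [[429.0, 145.0, 2.0], [538.0, 310.0, 72.0], [649.0, 334.0, 131.0]]
door 0.87 563 [ 447.4 -212.2   90.2] [[388.0, -297.0, 14.0], [444.0, -204.0, 93.0], [512.0, -138.0, 144.0]]
door 0.67 205 [ 634.6 -200.4   24.5] [[620.0, -290.0, 11.0], [634.0, -200.0, 26.0], [654.0, -126.0, 34.0]]
door 0.66 2197 [282.1 272.2  72.1] [[203.0, 216.0, 7.0], [283.0, 273.0, 74.0], [354.0, 323.0, 131.0]]
W_side.npy
W_top.npy
h.py
m.py
p_side.npz
p_top.npz
pics
side_bay_202.npy
side_column_237.npy
side_door_237.npy
side_door_285.npy
side_stand_203.npy
side_stand_285.npy
top_bay_176.npy
top_column_323.npy
top_door_163.npy
top_door_330.npy
top_door_361.npy
top_stand_285.npy
top_stand_331.npy
```

```bash
cat > fit.py <<'E'
import numpy as np, cv2
from scipy.optimize import minimize
for n in ['top','side']:
    W=np.load(f'W_{n}.npy')
    reg=(W[...,0]>400)&(W[...,0]<690)&(W[...,1]>130)&(W[...,1]<350)
    P=W[reg&(W[...,2]>124)&(W[...,2]<137)][:,:2]
    # U strip: distance outside the strip
    def cost(q):
        c,s=np.cos(q[2]),np.sin(q[2]); d=P-q[:2]; x=d[:,0]*c+d[:,1]*s; y=-d[:,0]*s+d[:,1]*c
        def box(cx,cy,hx,hy):
            dx=np.abs(x-cx)-hx; dy=np.abs(y-cy)-hy
            return np.hypot(np.maximum(dx,0),np.maximum(dy,0))+0.15*np.maximum(np.minimum(np.maximum(dx,dy),0)+3,0)*0
        def ctr(cx,cy,hx,hy,ax):
            dx=np.maximum(np.abs(x-cx)-hx,0); dy=np.maximum(np.abs(y-cy)-hy,0); return np.hypot(dx,dy)
        d=np.minimum.reduce([ctr(0,77,102,.1,0),ctr(-102,0,.1,80,1),ctr(102,0,.1,80,1)])
        return np.minimum(d,8).sum()/len(P)
    best=min((minimize(cost,[545+a,240+b,c],method='Nelder-Mead',options=dict(maxiter=2000)) for a in(-8,8) for b in(-8,8) for c in(-.1,0,.1)),key=lambda r:r.fun)
    print(n,len(P),best.x,best.fun)
    # column
    C=W[(W[...,0]>600)&(W[...,0]<680)&(W[...,1]>-320)&(W[...,1]<-110)&(W[...,2]>14)&(W[...,2]<45)]
    c=C[:,:2]; m=c.mean(0); u=np.linalg.svd(c-m)[2][0]; t=(c-m)@u; lo,hi=np.percentile(t,[.5,99.5])
    print('col',len(c),m,(m+u*(lo+hi)/2),u,hi-lo,np.percentile(C[:,2],95))
    # door top
    D=W[(W[...,0]>360)&(W[...,0]<540)&(W[...,1]>-320)&(W[...,1]<-120)&(W[...,2]>60)&(W[...,2]<155)]
    for z0,z1 in [(60,90),(90,120),(120,150),(136,149)]:
        d=D[(D[:,2]>z0)&(D[:,2]<z1)][:,:2]
        if len(d)<20: continue
        m=d.mean(0); u=np.linalg.svd(d-m)[2][0]; 
        t=(d-m)@u; r=(d-m)@[-u[1],u[0]]; print('door',z0,len(d),m,u,np.degrees(np.arctan2(u[1],u[0])),np.percentile(t,[0,1,99,100]),r.std(), (m+u*t.min()),(m+u*t.max()))
E
python3 fit.py
```

```text
top 503 [5.40873333e+02 2.40664033e+02 1.19663850e-01] 2.133609598589123
col 483 [ 637.16084689 -215.23608717] [ 637.23880953 -214.26981524] [-0.08042261 -0.99676086] 169.2214113976356 34.06541847815196
door 60 29 [ 460.6935905  -225.47288589] [-0.61230099  0.79062475] 127.7560659182012 [-88.96598265 -86.49744331  81.10596319  82.73779546] 0.16523755190000766 [ 515.16754949 -295.81159402] [ 410.03315667 -160.05833674]
door 90 44 [ 452.57422841 -215.62388786] [-0.61791057  0.78624839] 128.1637132936653 [-101.16774917  -98.31621794   96.75299812   97.14449335] 2.114398793615739 [ 515.08685002 -295.16686751] [ 392.5476191  -139.24418661]
door 120 250 [ 448.63449857 -215.80154919] [-0.61371414  0.78952831] 127.85854665439753 [-104.55322557 -102.78918067   92.78072854   94.15929461] 3.356228587969198 [ 512.80029139 -298.34928088] [ 390.84760813 -141.46012025]
door 136 188 [ 457.74522522 -228.02772359] [-0.61079111  0.79179178] 127.64672729317728 [-89.31882662 -86.91780192  84.86110843  85.75560454] 2.3906660290188344 [ 512.30037037 -298.74963621] [ 405.36646443 -160.12714091]
side 504 [5.
[... 373 characters left out ...]
1492109 ] [ 404.4186135  -154.38072178]
door 90 121 [ 452.99505922 -215.85956146] [-0.61800365  0.78617523] 128.1704966038857 [-96.86618373 -95.69785801  97.34907243  97.41998625] 2.2245458791127164 [ 512.85871442 -292.01335543] [ 392.78915204 -139.27038167]
door 120 172 [ 443.66141591 -206.11939406] [-0.61613409  0.78764128] 128.03437162159116 [-112.32292871 -111.60959211   86.27400439   87.39534825] 3.6215782389087128 [ 512.86740144 -294.58956915] [ 389.8141625 -137.2832103]
door 136 75 [ 453.77904216 -220.30789302] [-0.61026637  0.79219629] 127.60876567588663 [-94.90189641 -94.22488883  79.62694398  79.74116589] 2.715028376168977 [ 511.6944779  -295.48882309] [ 405.11569039 -157.1372374 ]
```

```bash
cat > ov.py <<'E'
from h import *
import sys
def T(q,P):
    c,s=np.cos(q[2]),np.sin(q[2]); P=np.atleast_2d(P).astype(float)
    return np.stack([q[0]+c*P[:,0]-s*P[:,1], q[1]+s*P[:,0]+c*P[:,1], P[:,2]],-1)
def box(x0,x1,y0,y1,z0,z1):
    c=[(x,y,z) for x in(x0,x1) for y in(y0,y1) for z in(z0,z1)]
    return [(c[i],c[j]) for i in range(8) for j in range(i) if sum(a!=b for a,b in zip(c[i],c[j]))==1]
def circ(cx,cy,z,r,n=16):
    a=np.linspace(0,2*np.pi,n+1); p=[(cx+r*np.cos(t),cy+r*np.sin(t),z) for t in a]
    return list(zip(p[:-1],p[1:]))
BAY=box(-105,105,-80,80,0,130)+box(-99,99,-80,74,20,130)+circ(-95,-95,115,4.5)+circ(-95,-95,133,1.2)+circ(-95,-95,30,4.5)+circ(-95,-95,48,1.2)+box(83,105,-91,-80,20,130)
BAY+=box(-48,-36,-25,25,20,89)+box(36,48,-25,25,20,89)
DOOR=box(14,190,-4,4,0,130)+circ(0,0,15,11)+circ(0,0,33,11)+circ(0,0,100,11)+circ(0,0,118,11)+circ(0,0,118,5.8)
def draw(p,q,L,dz,win,fn,col=(0,0,255),S=6,img=None):
    u0,v0,u1,v1=win
    if img is None:
        img=cv2.cvtColor(np.array(p['pixels']),cv2.COLOR_RGB2BGR)[v0:v1,u0:u1]; img=cv2.resize(img,None,fx=S,fy=S,interpolation=cv2.INTER_CUBIC)
    for a,b in L:
        A=np.array([a,b],float); A[:,2]+=dz
        uv=((proj(p,T(q,A))-[u0,v0]+.5)*S).astype(int)
        cv2.line(img,tuple(map(int,uv[0])),tuple(map(int,uv[1])),col,1)
    cv2.imwrite('pics/'+fn,img); return img
E
python3 - <<'E'
from ov import *
pt=dict(np.load('p_top.npz')); ps=dict(np.load('p_side.npz'))
q=[540.2,242.5,.12]
a=draw(pt,q,BAY,0,(130,125,225,225),'ovt.png',S=6)
b=draw(ps,q,BAY,0,(150,195,255,290),'ovs.png',S=6)
E
```

```text
(no output)
```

View pics/ovt.png

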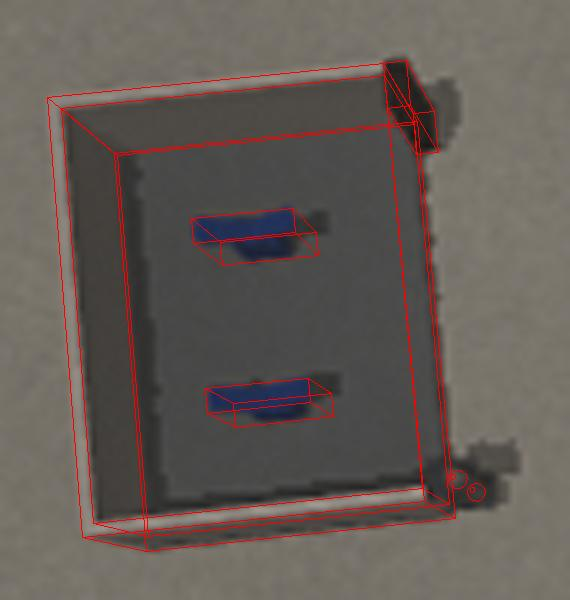

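View pics/ovs.png

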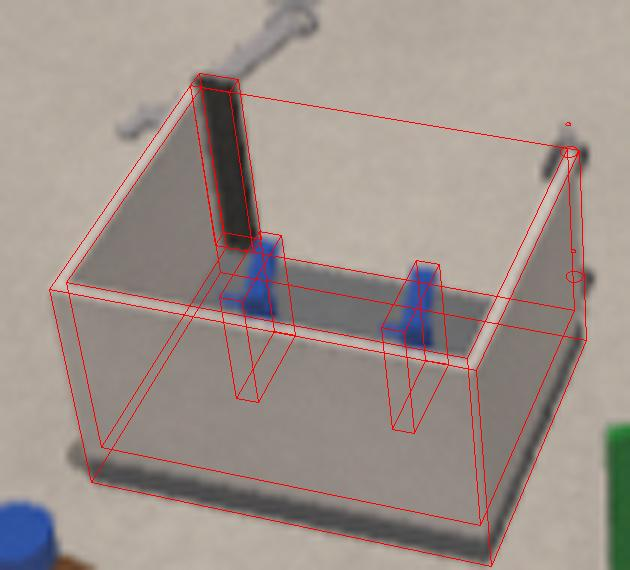

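Run:
```python
from ov import *
pt=dict(np.load('p_top.npz')); ps=dict(np.load('p_side.npz'))
q=[396.5,-146.5,np.radians(-52.2)]
a=draw(pt,q,DOOR,12,(285,170,375,245),'ovt.png',S=6)
b=draw(ps,q,DOOR,12,(255,135,315,215),'ovs.png',S=6)
c=[636.2,-213,np.radians(94.9)]
COL=box(-85,85,-12,12,4,28)+box(-85,-67,-16,16,0,32)+box(67,85,-16,16,0,32)
a=draw(pt,c,COL,0,(285,130,365,170),'oct.png',S=6)
b2=draw(ps,c,COL,0,(220,155,260,200),'ocs.png',S=6)
import cv2
H=max(x.shape[0] for x in(a,b2)); 
cv2.imwrite('pics/oc.png',np.hstack([cv2.copyMakeBorder(x,0,H-x.shape[0],0,0,0) for x in(a,b2)]))
```

```text
(no output)
```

View pics/ovt.png

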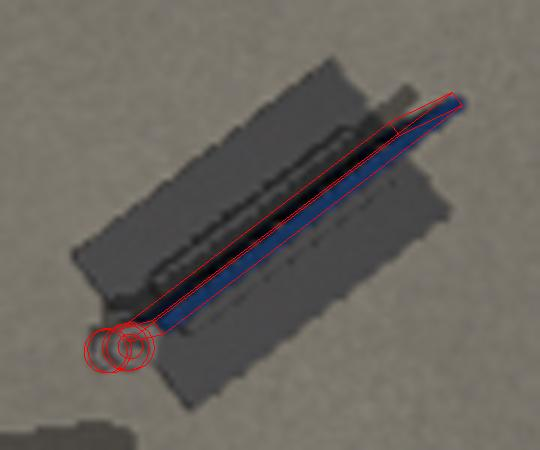

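View pics/ovs.png

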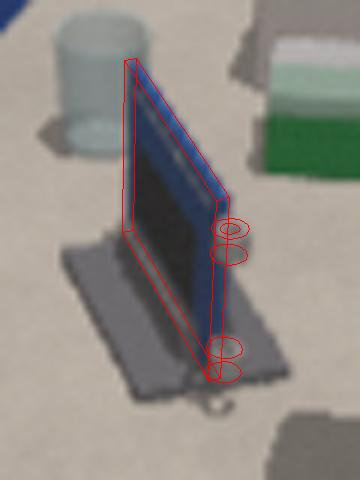

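View pics/oc.png

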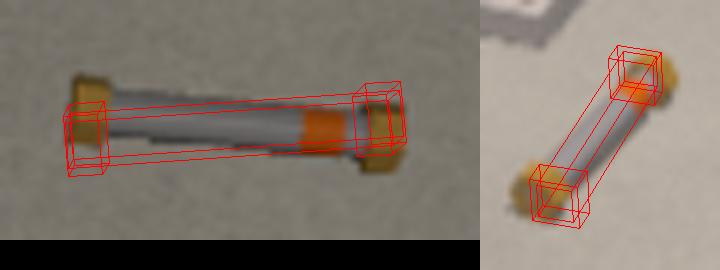

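Run:
```python
from ov import *
pt=dict(np.load('p_top.npz')); ps=dict(np.load('p_side.npz'))
a=draw(pt,[0,0,0],[],12,(290,205,330,240),'r1.png',S=14)
b=draw(ps,[0,0,0],[],12,(272,158,302,213),'r2.png',S=10)
H=max(x.shape[0] for x in(a,b)); 
cv2.imwrite('pics/rc.png',np.hstack([cv2.copyMakeBorder(x,0,H-x.shape[0],0,0,0) for x in(a,b)]))
W=np.load('W_side.npy')
for v in range(160,212,2): print(v,[tuple(W[v,u].round(0).astype(int)) if W[v,u,2]==W[v,u,2] else None for u in range(286,300,2)])
```

```text
160 [(np.int64(440), np.int64(-200), np.int64(142)), (np.int64(433), np.int64(-199), np.int64(144)), (np.int64(495), np.int64(-424), np.int64(6)), (np.int64(490), np.int64(-435), np.int64(1)), (np.int64(483), np.int64(-441), np.int64(-1)), (np.int64(474), np.int64(-442), np.int64(1)), (np.int64(464), np.int64(-438), np.int64(5))]
162 [(np.int64(441), np.int64(-202), np.int64(132)), (np.int64(429), np.int64(-189), np.int64(142)), (np.int64(493), np.int64(-417), np.int64(0)), (np.int64(485), np.int64(-422), np.int64(-1)), (np.int64(476), np.int64(-420), np.int64(2)), (np.int64(470), np.int64(-431), np.int64(-3)), (np.int64(460), np.int64(-424), np.int64(3))]
164 [(np.int64(440), np.int64(-201), np.int64(125)), (np.int64(427), np.int64(-183), np.int64(138)), (np.int64(419), np.int64(-180), np.int64(142)), (np.int64(480), np.int64(-406), np.int64(0)), (np.int64(470), np.int64(-402), np.int64(4)), (np.int64(464), np.int64(-411), np.int64(0)), (np.int64(455), np.int64(-409), np.int64(4))]
166 [(np.int64(439), np.int64(-199), np.int64(118)), (np.int64(427), np.int64(-183), np.int64(130)), (
[... 6847 characters left out ...]
 (np.int64(367), np.int64(-133), np.int64(1))]
208 [(np.int64(404), np.int64(-106), np.int64(2)), (np.int64(399), np.int64(-115), np.int64(-4)), (np.int64(391), np.int64(-112), np.int64(0)), (np.int64(383), np.int64(-113), np.int64(2)), (np.int64(378), np.int64(-119), np.int64(-1)), (np.int64(370), np.int64(-119), np.int64(1)), (np.int64(365), np.int64(-128), np.int64(-3))]
210 [(np.int64(400), np.int64(-94), np.int64(2)), (np.int64(393), np.int64(-96), np.int64(2)), (np.int64(386), np.int64(-99), np.int64(2)), (np.int64(380), np.int64(-104), np.int64(0)), (np.int64(373), np.int64(-104), np.int64(2)), (np.int64(367), np.int64(-110), np.int64(0)), (np.int64(360), np.int64(-109), np.int64(2))]
```

View pics/rc.png

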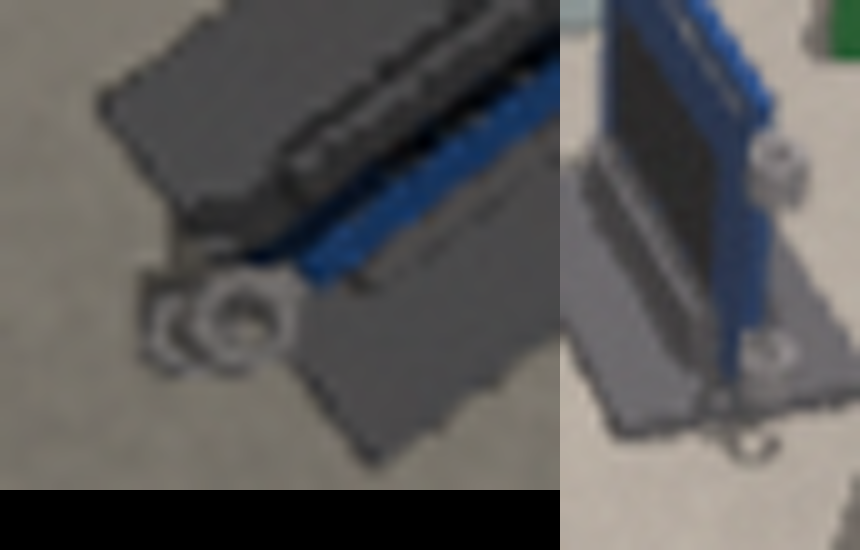

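```bash
cat >> ov.py <<'E'
def ray(p,u,v,z):
    R=cv2.Rodrigues(np.array(p['rotation'],float).reshape(3))[0]; K=p['mtx']
    d=R@np.array([(u-K[0,2])/K[0,0],-(v-K[1,2])/K[1,1],-1]); o=np.array(p['origin']); return o+d*(z-o[2])/d[2]
E
python3 - <<'E'
from ov import *
pt=dict(np.load('p_top.npz')); ps=dict(np.load('p_side.npz'))
print(ray(pt,290+242/14-.5,205+320/14-.5,130),ray(ps,272+22.0-.5,158+15.5-.5,130))
q=[397,-147,np.radians(-52.2)]
qt=[395.5,-150,np.radians(-52.2)]; 
a=draw(pt,qt,DOOR,12,(285,170,375,245),'ovt.png',S=6)
b=draw(ps,[394.5,-145,np.radians(-52)],DOOR,12,(255,135,315,215),'ovs.png',S=6)
c=[637,-214.3,np.radians(85)]
COL=box(-85,85,-12,12,4,28)+box(-85,-67,-16,16,0,32)+box(67,85,-16,16,0,32)
a2=draw(pt,c,COL,0,(285,130,365,170),'oct.png',S=6)
b2=draw(ps,c,COL,0,(220,155,260,200),'ocs.png',S=6)
def st(L):
    H=max(x.shape[0] for x in L); return np.hstack([cv2.copyMakeBorder(x,0,H-x.shape[0],0,0,0) for x in L])
cv2.imwrite('pics/oc.png',st([a2,b2])); cv2.imwrite('pics/od.png',cv2.resize(st([a,b]),None,fx=.88,fy=.88))
E
```

```text
[ 396.22583201 -147.9407035   130.        ] [ 393.71866595 -145.03790237  130.        ]
```

View pics/od.png

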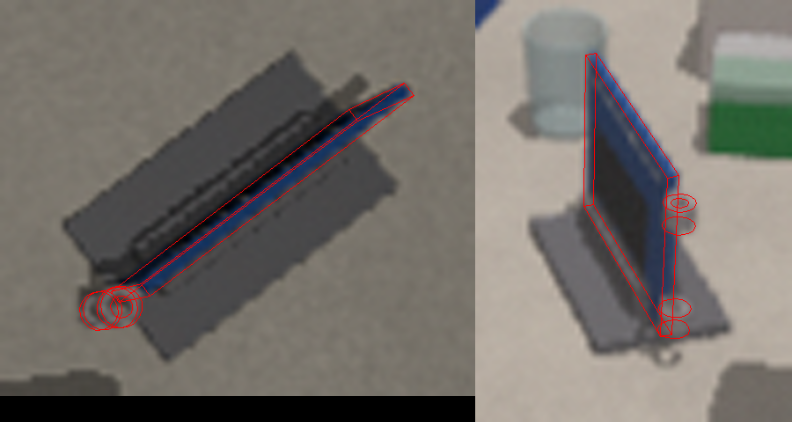

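View pics/oc.png

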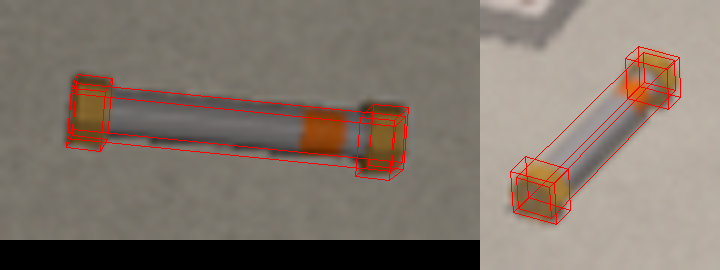

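Run:
```python
from h import *
s=read_state(); R=cv2.Rodrigues(np.array(s['orientation']))[0]; print(s['time_s'],R.round(3)); print(np.degrees(np.arctan2(R[1,0],R[0,0])),ctrl.finger_overhang)
```

```text
1.4 [[ 0.302 -0.953 -0.   ]
 [-0.953 -0.302 -0.   ]
 [ 0.     0.    -1.   ]]
-72.4240713565603 11.0
```

Run:
```python
import numpy as np
W=np.load('W_top.npy')
for nm,(x0,x1,y0,y1) in dict(boxR=(100,600,-700,-430),boxL=(100,500,350,700),boxc=(590,680,-400,-310)).items():
    m=(W[...,0]>x0)&(W[...,0]<x1)&(W[...,1]>y0)&(W[...,1]<y1)&(W[...,2]>40); print(nm,np.percentile(W[m],[1,50,99],axis=0).round().tolist())
```

```text
boxR [[141.0, -697.0, 45.0], [347.0, -579.0, 150.0], [562.0, -436.0, 532.0]]
boxL [[105.0, 472.0, 48.0], [305.0, 571.0, 150.0], [491.0, 692.0, 155.0]]
boxc [[591.0, -399.0, 43.0], [597.0, -395.0, 87.0], [606.0, -390.0, 93.0]]
```

>>> apply_moves(motion="0.463 0.336 0 0 0 1.176 0.0854; 0.463 0.336 0 0 0 1.176 0.0854; 0.463 0.336 0 0 0 1.176 0.0854; 0.463 0.336 0 0 0 1.176 0.0854; 0.463 0.336 0 0 0 1.176 0.0854; 0.463 0.336 0 0 0 1.176 0.0854; 0.463 0.336 0 0 0 1.176 0.0854; 0.463 0.336 -0.05 0 0 1.176 0.0854; 0.463 0.336 -0.1 0 0 1.176 0.0854; 0.463 0.336 -0.15 0 0 1.176 0.0854; 0.463 0.336 -0.15 0 0 1.176 0.0854; 0.463 0.336 -0.15 0 0 1.176 0.06; 0.463 0.336 -0.15 0 0 1.176 0.06")

```text
time_s: 3.02
position: [637.4, -213.0, 93.9]
orientation: [3.137, -0.139, 0.003]
wrist_force: [0.1, 0.1, 0.8]
finger_gap: 0.696
```

Run:
```python
from ov import *
s=read_state(); R=cv2.Rodrigues(np.array(s['orientation']))[0]; print(s['time_s'],s['position'],np.degrees(np.arctan2(R[1,0],R[0,0])),s['finger_gap'],s['qpos'])
for n in ['top','side']:
    p=camera(n); 
    u,v=proj(p,[636,-212,50])[0].astype(int)
    t=np.array(s['position'])/1
    img=draw(p,[637,-213.5,np.radians(85)],[((-85,0,16),(85,0,16))],0,(u-45,v-45,u+45,v+45),f'g_{n}.png',S=6)
    # tcp axis marks
    for z in (-11,0,8):
        P=t-R[:,2]*(-z); uv=((proj(p,t-R[:,2]*z)-[u-45,v-45]+.5)*6).astype(int)[0]; cv2.circle(img,tuple(map(int,uv)),3,(0,255,0),1)
    cv2.imwrite(f'pics/g_{n}.png',img)
```

```text
3.025 [ 637.43181449 -213.01443699   93.90803683] -5.056224221366985 0.6964175363973895 [-4.51011140e-01  5.46766696e-01  1.40346873e+00 -2.59175863e-04
  1.18885413e+00 -3.62665825e-01]
```

View pics/g_top.png

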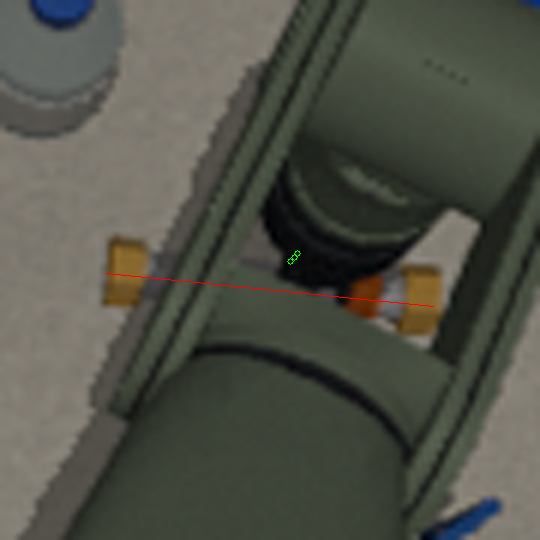

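View pics/g_side.png

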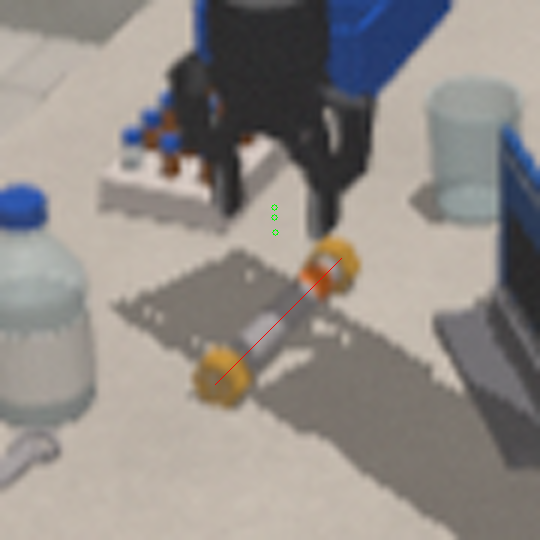

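>>> apply_moves(motion="0 0 -0.04 0 0 0 0.06; 0 0 -0.079 0 0 0 0.06; 0 0 -0.079 0 0 0 0.06; 0 0 -0.079 0 0 0 0.0; 0 0 -0.079 0 0 0 0.0; 0 0 -0.079 0 0 0 0.0; 0 0 -0.079 0 0 0 0.0; 0 0 -0.079 0 0 0 0.0; 0 0 -0.04 0 0 0 0.0; 0 0 0.02 0 0 0 0.0; 0 0 0.08 0 0 0 0.0; 0 0 0.08 0 0 0 0.0")

```text
time_s: 4.62
position: [641.2, -214.2, 181.2]
orientation: [3.132, -0.138, 0.023]
wrist_force: [0.2, -1.0, -1.8]
finger_gap: 0.257
```

Run:
```python
from ov import *
s=read_state(); R=cv2.Rodrigues(np.array(s['orientation']))[0]; print(s['time_s'],s['position'],np.degrees(np.arctan2(R[1,0],R[0,0])),s['finger_gap'])
p=camera('side'); t=s['position']
C=box(-85,85,-12,12,-12,12)
u,v=proj(p,t)[0].astype(int)
draw(p,[t[0],t[1],np.radians(85)],C,t[2]+1,(u-45,v-45,u+45,v+45),'g2.png',S=6)
```

```text
4.625 [ 641.17985626 -214.16846762  181.17941833] -5.027798742724882 0.25650531285051104
```

View pics/g2.png

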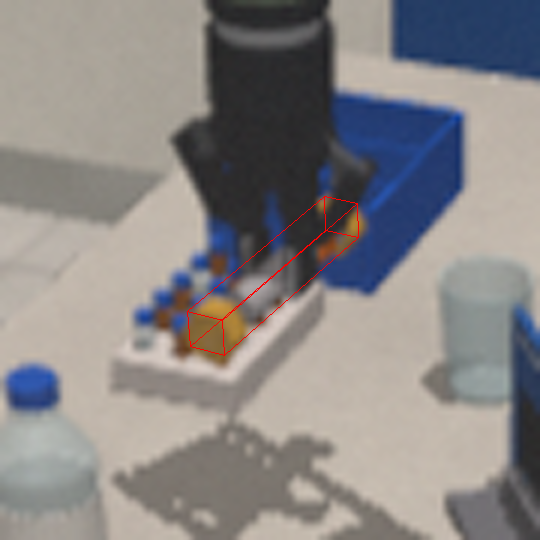

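>>> apply_moves(motion="-0.02 0.06 0.01 0 0 -0.18 0.0; -0.03 0.12 0.01 0 0 -0.36 0; -0.04 0.18 0.01 0 0 -0.54 0; -0.05 0.24 0.01 0 0 -0.72 0; -0.06 0.30 0.01 0 0 -0.9 0; -0.07 0.36 0.01 0 0 -1.08 0; -0.085 0.41 0.01 0 0 -1.22 0; -0.0964 0.445 0.01 0 0 -1.32 0; -0.0964 0.4547 0.01 0 0 -1.363 0; -0.0964 0.4547 0.01 0 0 -1.363 0; -0.0964 0.4547 0.01 0 0 -1.363 0")

```text
time_s: 6.05
position: [539.4, 241.7, 180.7]
orientation: [2.349, -2.083, -0.002]
wrist_force: [0.7, -0.2, -2.6]
finger_gap: 0.258
```

```bash
cat > look.py <<'E'
from ov import *
def st():
    s=read_state(); R=cv2.Rodrigues(np.array(s['orientation']))[0]
    print('t',s['time_s'],'pos',np.round(s['position'],1),'jaw deg',round(float(np.degrees(np.arctan2(R[1,0],R[0,0]))),2),'tilt',np.round(R[:2,2],4),'gap',round(float(s['finger_gap']),3),'F',np.round(s['wrist_force'],1),'q',np.round(s['qpos'],2))
    return s,R
E
python3 - <<'E'
from look import *
s,R=st(); t=s['position']
C=box(-85,85,-12,12,-12,12)
L=[]
for n in ['side','top']:
    p=camera(n); u,v=proj(p,[540,242,100])[0].astype(int); w=(u-50,v-50,u+50,v+50)
    img=draw(p,[t[0],t[1],.12],C,t[2]+2,w,'x.png',S=6)
    L.append(draw(p,[540.2,242.5,.12],BAY,0,w,'x.png',col=(0,255,0),S=6,img=img))
cv2.imwrite('pics/g3s.png',L[0]);cv2.imwrite('pics/g3t.png',L[1])
E
```

```text
t 6.05 pos [539.4 241.7 180.7] jaw deg -83.13 tilt [-0.0028 -0.0011] gap 0.258 F [ 0.7 -0.2 -2.6] q [ 0.28  0.3   1.56 -0.    1.29  1.73]
```

View pics/g3s.png

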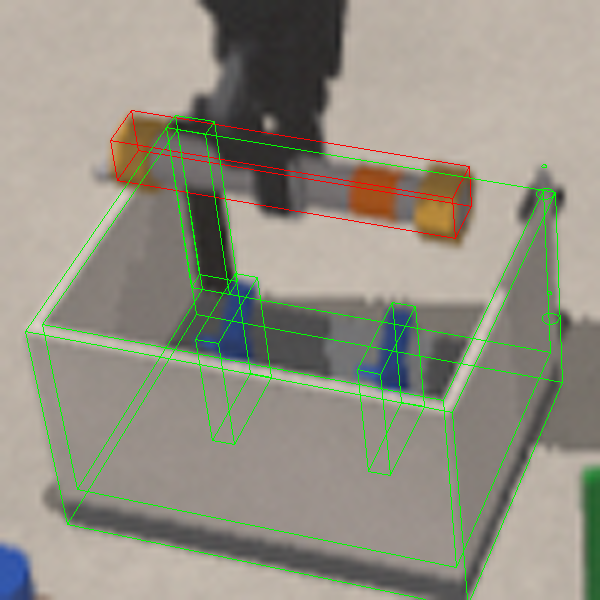

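View pics/g3t.png

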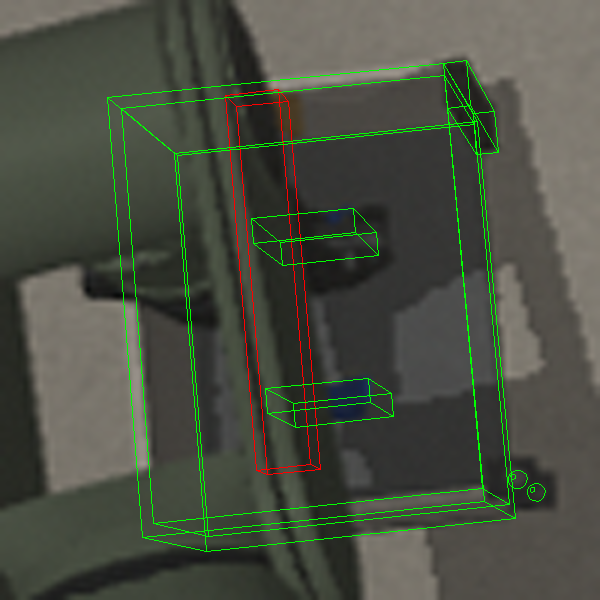

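>>> apply_moves(motion="0.001 0.001 -0.04 0 0 0 0; 0.001 0.001 -0.075 0 0 0 0; 0.001 0.001 -0.088 0 0 0 0; 0.001 0.001 -0.093 0 0 0 0; 0.001 0.001 -0.095 0 0 0 0; 0.001 0.001 -0.095 0 0 0 0")

```text
time_s: 6.9
position: [542.3, 243.8, 88.7]
orientation: [-2.349, 2.083, -0.002]
wrist_force: [-0.5, -1.5, -2.6]
finger_gap: 0.258
```

Run:
```python
from look import *
s,R=st(); t=s['position']
C=box(-85,85,-12,12,-12,12)+box(-85,-67,-16,16,-16,16)+box(67,85,-16,16,-16,16)
p=camera('side'); u,v=proj(p,[540,242,100])[0].astype(int); w=(u-50,v-50,u+50,v+50)
draw(p,[540.2,242.5,.12],C,85,w,'g4s.png',col=(0,255,0),S=6)
```

```text
t 6.9 pos [542.3 243.8  88.7] jaw deg -83.13 tilt [0.0025 0.0007] gap 0.258 F [-0.5 -1.5 -2.6] q [ 0.28  0.41  1.62 -0.    1.11  1.73]
```

View pics/g4s.png

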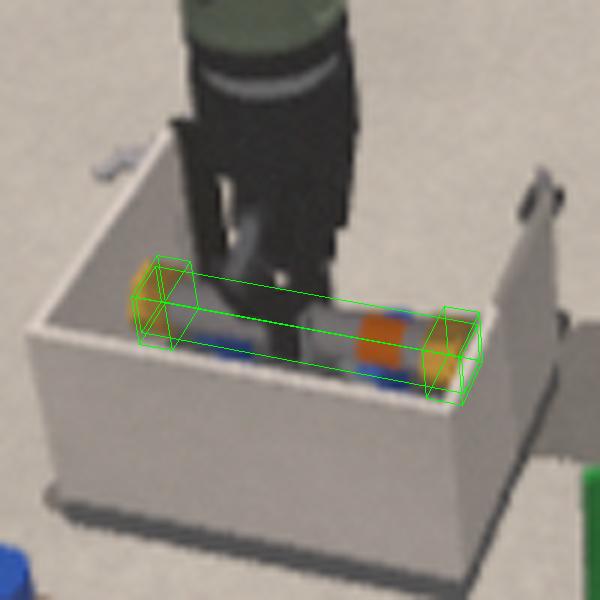

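>>> apply_moves(motion="0 0 -0.003 0 0 0 0; 0 0 -0.005 0 0 0 0; 0 0 -0.005 0 0 0 0")

```text
time_s: 7.32
position: [542.5, 243.5, 85.7]
orientation: [-2.349, 2.083, -0.003]
wrist_force: [-5.0, -1.7, 11.4]
finger_gap: 0.26
```

>>> apply_moves(motion="0 0 0.001 0 0 0 0.03; 0 0 0.001 0 0 0 0.05; 0 0 0.001 0 0 0 0.055; 0 0 0.04 0 0 0 0.055; 0 0 0.1 0 0 0 0.055; 0 0 0.15 0 0 0 0.055; -0.01 -0.1 0.15 0 0 0 0.055; -0.03 -0.16 0.15 0 0 0 0.055; -0.03 -0.22 0.15 0 0 0 0.055; -0.03 -0.22 0.15 0 0 0 0.055")

```text
time_s: 8.57
position: [510.6, 21.0, 232.2]
orientation: [2.348, -2.087, 0.0]
wrist_force: [0.9, 1.3, -0.4]
finger_gap: 0.641
```

Run:
```python
from look import *
s,R=st(); t=s['position']
C=box(-85,85,-12,12,-12,12)+box(-85,-67,-16,16,-16,16)+box(67,85,-16,16,-16,16)
for n in ['side','top']:
    p=camera(n); u,v=proj(p,[540,242,100])[0].astype(int); w=(u-50,v-50,u+50,v+50)
    draw(p,[540.2,242.5,.12],C,85,w,f'g5{n}.png',col=(0,255,0),S=6)
    W=cloud(p); P=W[(abs(W[...,0]-540)<95)&(abs(W[...,1]-242)<40)&(W[...,2]>88)&(W[...,2]<115)]
    m=P.mean(0);u_=np.linalg.svd(P[:,:2]-m[:2])[2][0]; print(n,len(P),m,np.arctan2(u_[1],u_[0]))
```

```text
t 8.575 pos [510.6  21.  232.2] jaw deg -83.26 tilt [-0.     -0.0005] gap 0.641 F [ 0.9  1.3 -0.4] q [-0.13  0.08  1.71 -0.    1.35  1.33]
side 411 [541.24288569 248.29645933  95.60821001] -3.015040393264518
top 532 [542.94114176 240.54534534  95.76001454] -3.019192144272902
```

View pics/g5side.png

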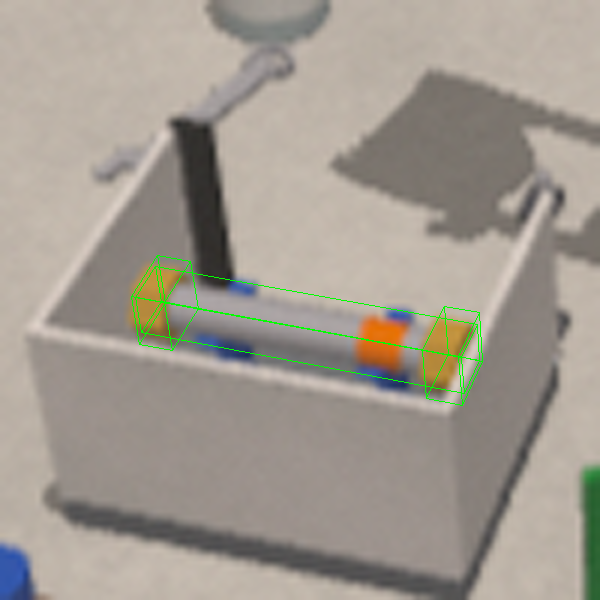

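View pics/g5top.png

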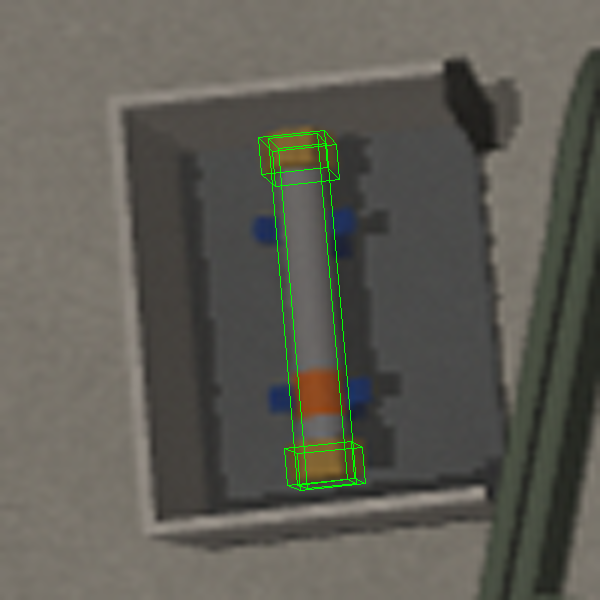

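>>> apply_moves(motion="-0.01 -0.05 0 0 0 0.18 0.0854; -0.02 -0.1 0 0 0 0.36 0.0854; -0.03 -0.15 0 0 0 0.54 0.0854; -0.04 -0.2 0 0 0 0.72 0.0854; -0.055 -0.249 0 0 0 0.9 0.0854; -0.055 -0.249 0 0 0 1.08 0.0854; -0.055 -0.249 0 0 0 1.26 0.0854; -0.055 -0.249 0 0 0 1.44 0.0854; -0.055 -0.249 0 0 0 1.62 0.0854; -0.055 -0.249 0 0 0 1.8 0.0854; -0.055 -0.249 0 0 0 1.98 0.0854; -0.055 -0.249 0 0 0 2.11 0.0854; -0.055 -0.249 -0.04 0 0 2.11 0.05; -0.055 -0.249 -0.065 0 0 2.11 0.05; -0.055 -0.249 -0.065 0 0 2.11 0.05")

```text
time_s: 10.55
position: [455.0, -223.4, 164.8]
orientation: [-2.967, -1.016, 0.005]
wrist_force: [-0.2, 0.4, -0.2]
finger_gap: 0.589
```

Run:
```python
from look import *
s,R=st(); t=np.array(s['position'])
q=[394.7,-146.6,np.radians(-52.2)]
L=[]
for n in ['side','top']:
    p=camera(n); u,v=proj(p,[450,-220,150])[0].astype(int); w=(u-45,v-45,u+45,v+45)
    img=draw(p,q,DOOR,12,w,'x.png',col=(0,255,0),S=6)
    for z in (-11,0,8):
        uv=((proj(p,t-R[:,2]*z)-w[:2]+.5)*6).astype(int)[0]; cv2.circle(img,tuple(map(int,uv)),3,(0,0,255),1)
    cv2.imwrite(f'pics/g6{n}.png',img)
```

```text
t 10.55 pos [ 455.  -223.4  164.8] jaw deg 37.82 tilt [-0.0046  0.0039] gap 0.589 F [-0.2  0.4 -0.2] q [-0.63  0.15  1.78  0.    1.22 -1.29]
```

View pics/g6side.png

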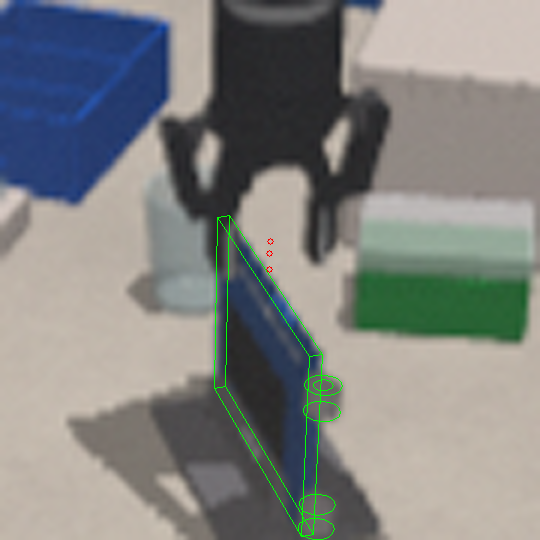

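View pics/g6top.png

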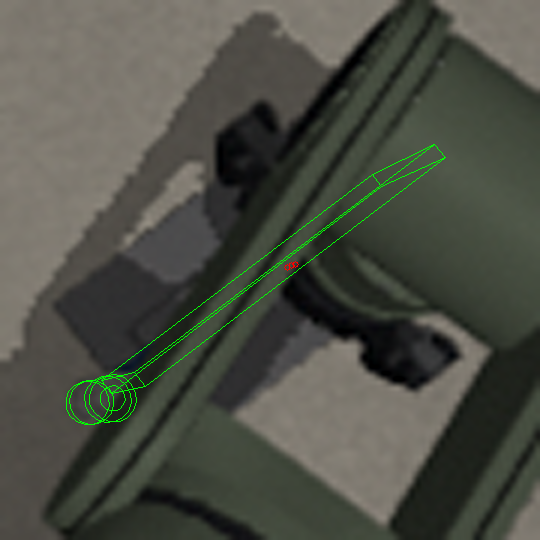

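>>> apply_moves(motion="0 0 -0.03 0 0 0 0.05; 0 0 -0.054 0 0 0 0.05; 0 0 -0.054 0 0 0 0.05; 0 0 -0.054 0 0 0 0.02; 0 0 -0.054 0 0 0 0.0; 0 0 -0.054 0 0 0 0.0; 0 0 -0.054 0 0 0 0; 0 0 -0.054 0 0 0 0; 0 0 -0.054 0 0 0 0")

```text
time_s: 11.78
position: [457.4, -226.4, 115.0]
orientation: [2.97, 1.016, 0.003]
wrist_force: [-1.6, -0.2, 5.0]
finger_gap: 0.083
```

Run:
```python
from look import *
s,R=st()
```

```text
t 11.775 pos [ 457.4 -226.4  115. ] jaw deg 37.76 tilt [ 0.0027 -0.0021] gap 0.083 F [-1.6 -0.2  5. ] q [-0.63  0.21  1.82 -0.    1.1  -1.29]
```

>>> apply_moves(motion="0 0 0.01 0 0 0 0; 0 0 0.03 0 0 0 0; 0 0 0.05 0 0 0 0; 0 0 0.07 0 0 0 0; 0 0 0.08 0 0 0 0; 0 0 0.08 0 0 0 0; 0 0 0.08 0 0 0 0; 0 0 0.08 0 0 0 0")

```text
time_s: 12.78
position: [455.6, -225.0, 192.2]
orientation: [-2.971, -1.016, 0.002]
wrist_force: [-0.2, -0.0, -2.0]
finger_gap: 0.087
```

Run:
```python
from look import *
s,R=st(); t=np.array(s['position'])
a=np.radians(-52.2); q=[t[0]-100*np.cos(a),t[1]-100*np.sin(a),a]
for n in ['side','top']:
    p=camera(n); u,v=proj(p,[450,-220,150])[0].astype(int); w=(u-45,v-45,u+45,v+45)
    img=draw(p,q,DOOR,t[2]-102,w,f'g7{n}.png',col=(0,255,0),S=6)
```

```text
t 12.775 pos [ 455.6 -225.   192.2] jaw deg 37.76 tilt [-0.0019  0.0013] gap 0.087 F [-0.2 -0.  -2. ] q [-0.63  0.11  1.76 -0.    1.27 -1.29]
```

View pics/g7side.png

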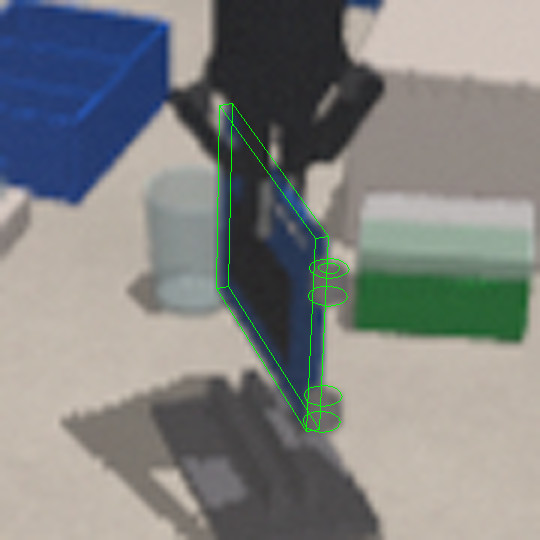

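View pics/g7top.png

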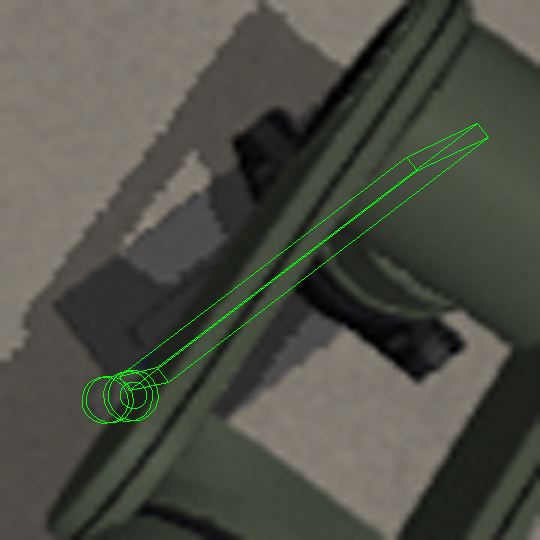

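>>> apply_moves(motion="0.015 0.05 0 0 0 0 0; 0.03 0.1 0 0 0 0 0; 0.045 0.15 0 0 0 0 0; 0.06 0.2 -0.02 0 0 0 0; 0.07 0.2235 -0.038 0 0 0 0; 0.07 0.2235 -0.038 0 0 0 0; 0.07 0.2235 -0.038 0 0 0 0; 0.07 0.2235 -0.038 0 0 0 0; 0.07 0.2235 -0.038 0 0 0 0")

```text
time_s: 14.0
position: [526.6, -3.0, 156.0]
orientation: [2.973, 1.014, 0.002]
wrist_force: [-0.2, -0.4, -1.8]
finger_gap: 0.081
```

Run:
```python
from look import *
s,R=st(); t=np.array(s['position'])
a=np.radians(-52.2); q=[t[0]-100*np.cos(a),t[1]-100*np.sin(a),a]; print(q)
PIN=circ(-95,-95,115,4.5)+circ(-95,-95,133,1.2)+circ(-95,-95,30,4.5)+circ(-95,-95,48,1.2)+box(-104,-86,-104,-80,107,115)+box(-104,-86,-104,-80,22,30)
for n in ['side','top']:
    p=camera(n); np.savez(f'p8_{n}.npz',**p)
    u,v=proj(p,[465,110,110])[0].astype(int); w=(u-35,v-30,u+35,v+30)
    img=draw(p,q,[],t[2]-102,w,f'g8{n}_raw.png',col=(0,255,0),S=10)
    img=draw(p,q,DOOR,t[2]-102,w,f'g8{n}.png',col=(0,255,0),S=10)
    draw(p,[540.2,242.5,.12],PIN,0,w,f'g8{n}.png',S=10,img=img)
```

```text
t 14.0 pos [526.6  -3.  156. ] jaw deg 37.67 tilt [ 0.0013 -0.0003] gap 0.081 F [-0.2 -0.4 -1.8] q [-0.17  0.19  1.75 -0.    1.2  -0.83]
[np.float64(465.26979072419965), np.float64(76.04374661460574), np.float64(-0.9110618695410401)]
```

View pics/g8side.png

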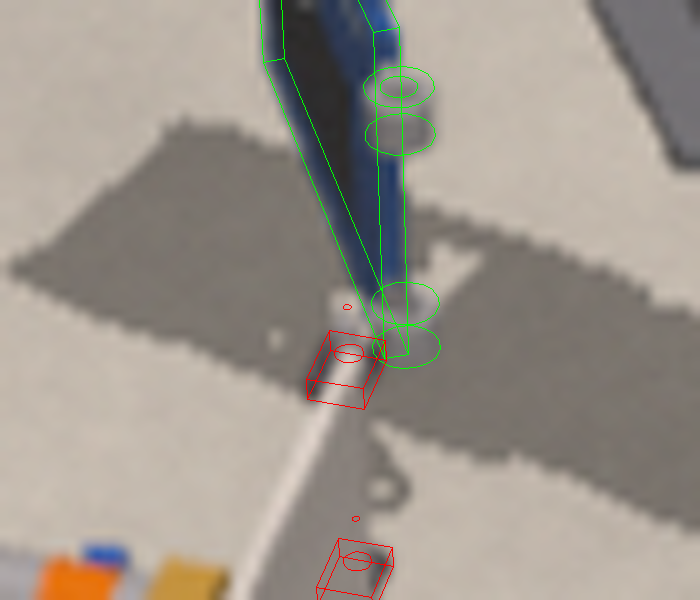

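View pics/g8top.png

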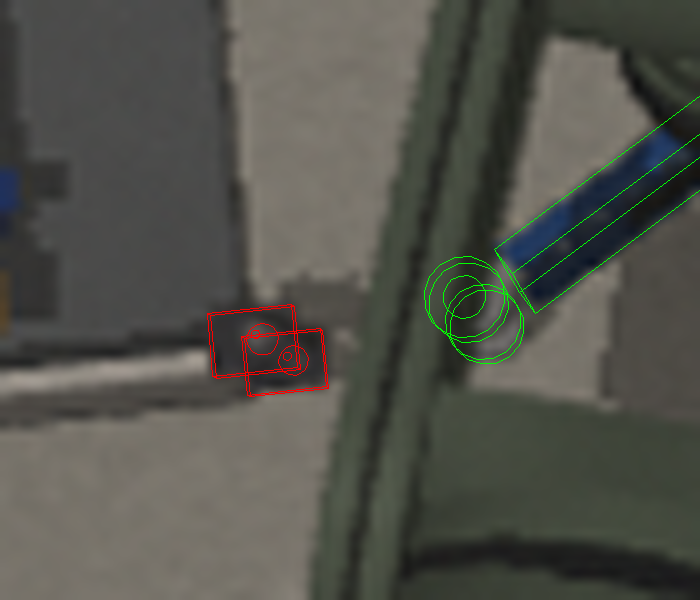

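View pics/g8side_raw.png

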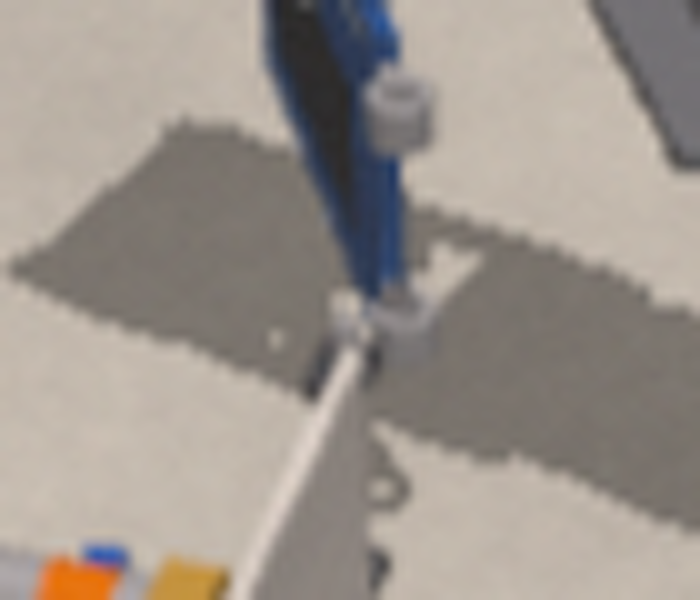

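View pics/g8top_raw.png

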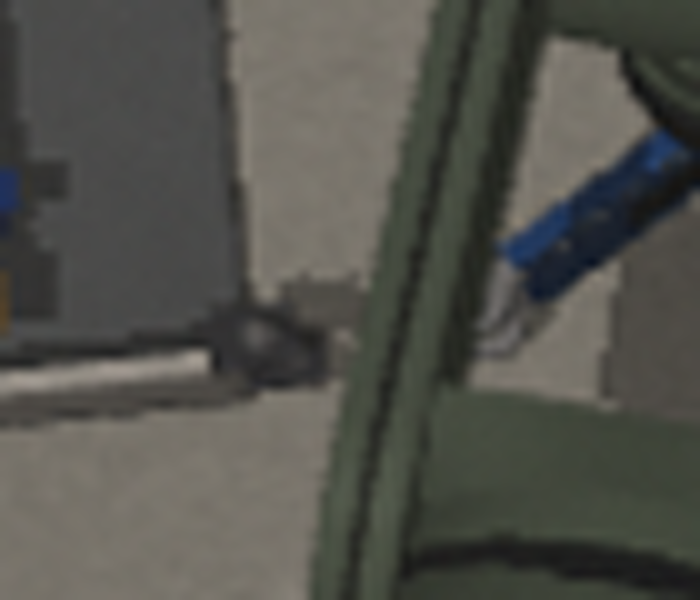

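Run:
```python
from look import *
PIN=circ(-95,-95,115,4.5)+circ(-95,-95,127,4.5)+circ(-95,-95,133,1.2)+circ(-95,-95,30,4.5)+circ(-95,-95,48,1.2)+box(-104,-86,-104,-80,107,115)+box(-104,-86,-104,-80,22,30)
L=[]
for n,q in [('side',[540.2,242.5,.12]),('top',[540.2,242.5,.12])]:
    p=dict(np.load(f'p_{n}.npz'))
    u,v=proj(p,[457,137,100])[0].astype(int); w=(u-12,v-18,u+12,v+18)
    a=draw(p,q,[],0,w,'x.png',S=16); b=draw(p,q,PIN,0,w,'x.png',S=16); L+=[a,b]; print(w)
cv2.imwrite('pics/pin.png',cv2.resize(np.hstack(L),None,fx=.5,fy=.5)); cv2.imwrite('pics/pins.png',np.hstack(L[:2]));cv2.imwrite('pics/pint.png',np.hstack(L[2:]))
```

```text
(np.int64(232), np.int64(205), np.int64(256), np.int64(241))
(np.int64(194), np.int64(186), np.int64(218), np.int64(222))
```

View pics/pins.png

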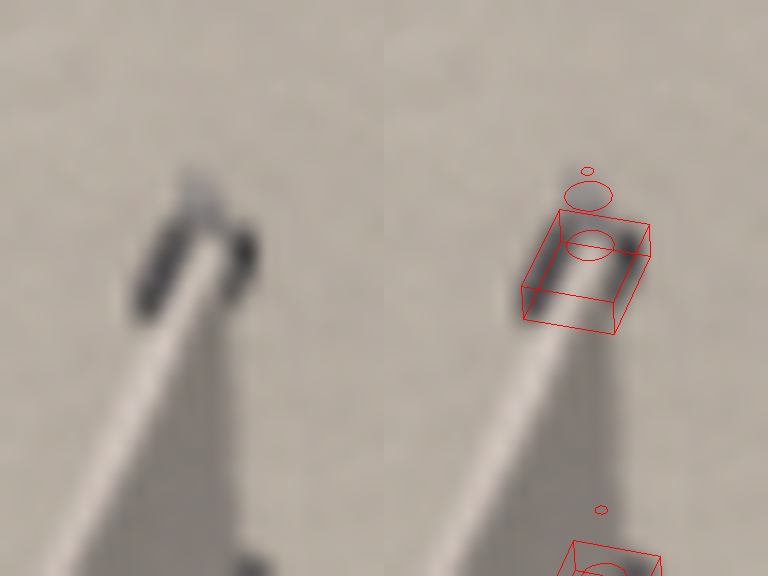

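View pics/pint.png

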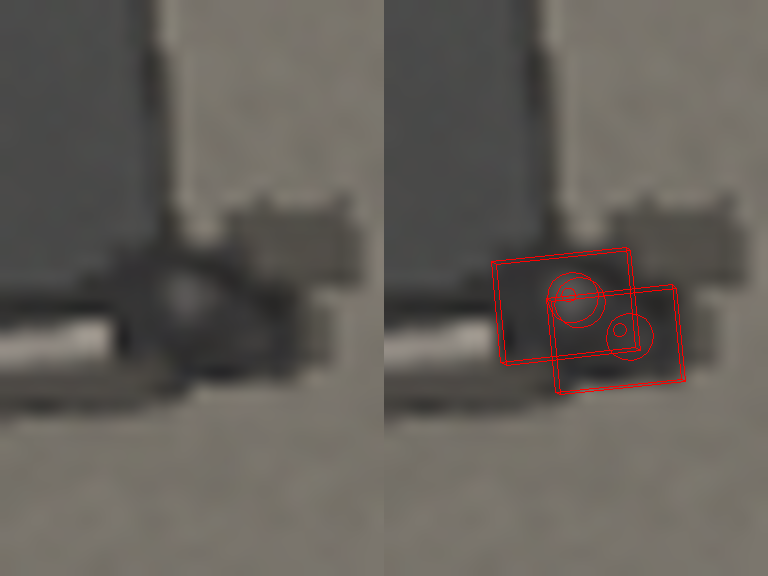

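>>> apply_moves(motion="-0.002 0.02 0 0 0 0 0; -0.004 0.035 0 0 0 0 0; -0.006 0.05 0 0 0 0 0; -0.0076 0.0598 0 0 0 0 0; -0.0076 0.0598 0 0 0 0 0; -0.0076 0.0598 0 0 0 0 0; -0.0076 0.0598 0 0 0 0 0")

```text
time_s: 14.98
position: [518.8, 57.4, 155.3]
orientation: [2.973, 1.016, 0.0]
wrist_force: [-0.6, -0.2, -2.4]
finger_gap: 0.083
```

```bash
cat > lk.py <<'E'
from look import *
import sys
tag=sys.argv[1]; yaw=float(sys.argv[2]) if len(sys.argv)>2 else -52.2
s,R=st(); t=np.array(s['position'])
a=np.radians(yaw); q=[t[0]-100*np.cos(a),t[1]-100*np.sin(a),a]; print(q)
PIN=circ(-95,-95,115,4.5)+circ(-95,-95,133,1.2)+circ(-95,-95,30,4.5)+circ(-95,-95,48,1.2)+box(-104,-86,-104,-80,107,115)+box(-104,-86,-104,-80,22,30)
for n in ['side','top']:
    p=camera(n); np.savez(f'p_{tag}_{n}.npz',**p)
    u,v=proj(p,[460,130,110])[0].astype(int); w=(u-18,v-25,u+18,v+25)
    r=draw(p,q,[],t[2]-102,w,'x.png',S=11)
    img=draw(p,q,DOOR,t[2]-102,w,'x.png',col=(0,255,0),S=11)
    img=draw(p,[540.2,242.5,.12],PIN,0,w,'x.png',S=11,img=img)
    cv2.imwrite(f'pics/{tag}{n}.png',np.hstack([r,img]))
E
python3 lk.py a1
```

```text
t 14.975 pos [518.8  57.4 155.3] jaw deg 37.73 tilt [ 0.0001 -0.0002] gap 0.083 F [-0.6 -0.2 -2.4] q [-0.06  0.19  1.76 -0.    1.2  -0.71]
[np.float64(457.4976669587502), np.float64(136.43589107210028), np.float64(-0.9110618695410401)]
```

View pics/a1side.png

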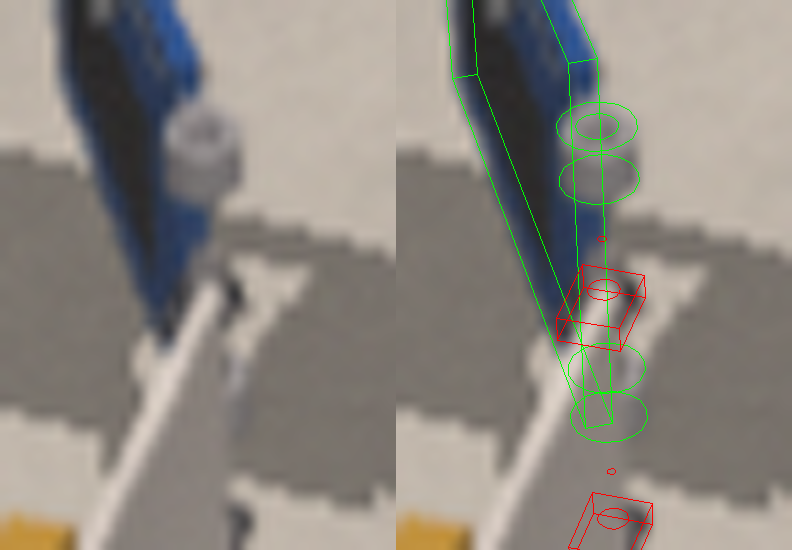

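View pics/a1top.png

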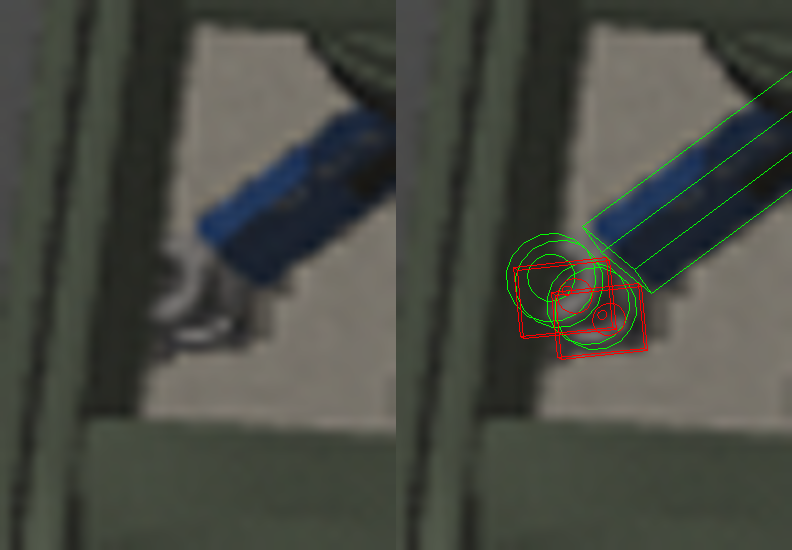

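>>> apply_moves(motion="0 0 -0.01 0 0 0 0; 0 0 -0.018 0 0 0 0; 0 0 -0.022 0 0 0 0; 0 0 -0.026 0 0 0 0; 0 0 -0.026 0 0 0 0")

```text
time_s: 15.7
position: [518.4, 57.9, 128.9]
orientation: [-2.972, -1.016, 0.001]
wrist_force: [0.2, 0.4, -1.9]
finger_gap: 0.085
```

```bash
python3 lk.py a2
```

```text
t 15.7 pos [518.4  57.9 128.9] jaw deg 37.76 tilt [-0.0008  0.0001] gap 0.085 F [ 0.2  0.4 -1.9] q [-0.05  0.22  1.78  0.    1.14 -0.71]
[np.float64(457.1000930125887), np.float64(136.90266895591134), np.float64(-0.9110618695410401)]
```

View pics/a2side.png

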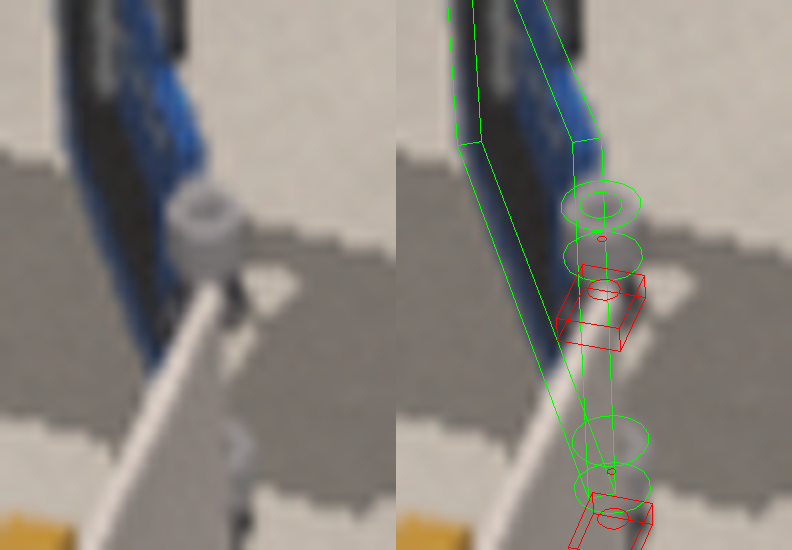

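View pics/a2top.png

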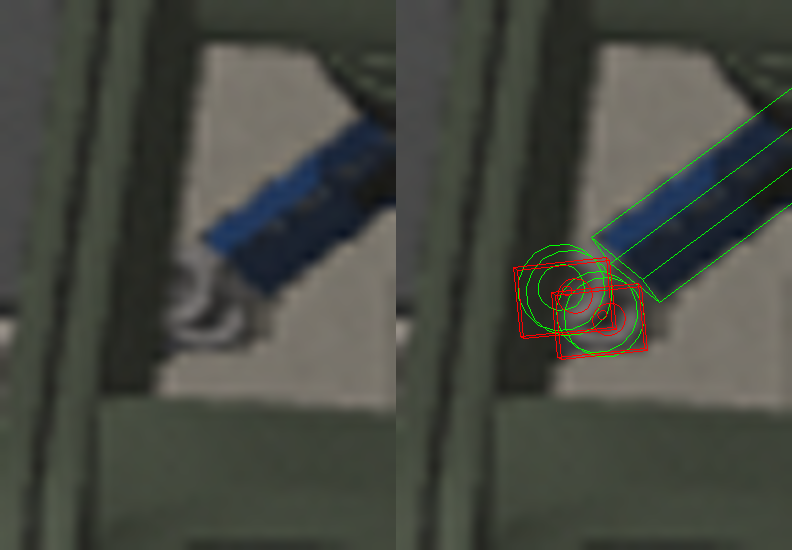

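>>> apply_moves(motion="0 0 -0.004 0 0 0 0; 0 0 -0.007 0 0 0 0; 0 0 -0.009 0 0 0 0; 0 0 -0.009 0 0 0 0")

```text
time_s: 16.3
position: [518.4, 57.8, 120.0]
orientation: [-2.972, -1.016, 0.001]
wrist_force: [1.3, 0.7, -1.5]
finger_gap: 0.083
```

>>> apply_moves(motion="0 0 -0.002 0 0 0 0; 0 0 -0.004 0 0 0 0; 0 0 -0.005 0 0 0 0; 0 0 -0.005 0 0 0 0")

```text
time_s: 16.8
position: [519.5, 57.8, 117.0]
orientation: [2.972, 1.017, 0.002]
wrist_force: [-1.4, -1.0, 6.5]
finger_gap: 0.087
```

```bash
python3 lk.py a3
```

```text
t 16.8 pos [519.5  57.8 117. ] jaw deg 37.77 tilt [0.0013 0.0001] gap 0.087 F [-1.4 -1.   6.5] q [-0.06  0.24  1.79  0.    1.12 -0.71]
[np.float64(458.1602049677913), np.float64(136.7730230481426), np.float64(-0.9110618695410401)]
```

View pics/a3side.png

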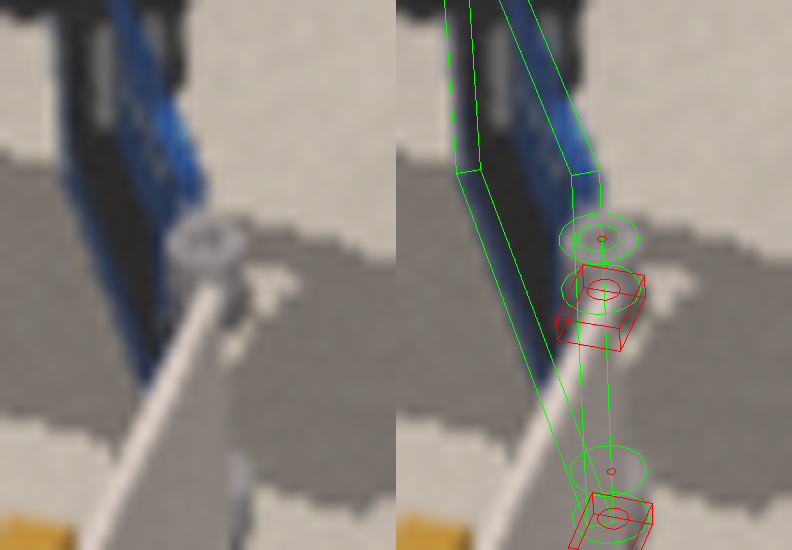

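>>> apply_moves(motion="0 0 0.001 0 0 0 0.02; 0 0 0.001 0 0 0 0.04; 0 0 0.001 0 0 0 0.05; 0 0 0.04 0 0 0 0.05; 0 0 0.09 0 0 0 0.05; 0 0 0.09 0 0 0 0.0; -0.04 -0.07 0.09 0 0 0 0; -0.04 -0.07 0.09 0 0 0 0; -0.04 -0.07 0.09 0 0 0 0")

```text
time_s: 18.02
position: [477.8, -12.7, 204.4]
orientation: [-2.973, -1.013, 0.001]
wrist_force: [0.7, 0.2, 0.2]
finger_gap: -0.003
```

Run:
```python
from look import *
s,R=st()
H=[457.3,136.8]; 
for n in ['side','top']:
    p=camera(n); u,v=proj(p,[500,100,80])[0].astype(int); w=(u-45,v-35,u+45,v+35)
    draw(p,[*H,np.radians(-52.2)],DOOR,15,w,f'b1{n}.png',col=(0,255,0),S=8)
    W=cloud(p); P=W[(W[...,2]>60)&(W[...,2]<155)&(W[...,0]>470)&(W[...,0]<600)&(W[...,1]>-40)&(W[...,1]<118)]
    if len(P)>20:
        m=P.mean(0);u_=np.linalg.svd(P[:,:2]-m[:2])[2][0]; print(n,len(P),m,np.degrees(np.arctan(u_[1]/u_[0])))
```

```text
t 18.025 pos [477.8 -12.7 204.4] jaw deg 37.62 tilt [-0.0012  0.0007] gap -0.003 F [0.7 0.2 0.2] q [-0.21  0.04  1.81  0.    1.29 -0.86]
side 256 [525.76936626  53.96518405 113.95962176] -52.217938854935525
top 103 [485.47060512  97.16292939 126.55914051] -50.407073647132876
```

View pics/b1side.png

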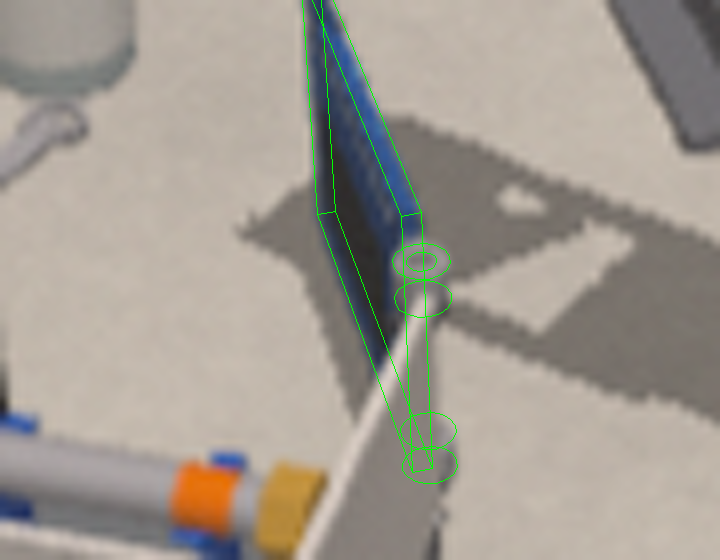

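View pics/b1top.png

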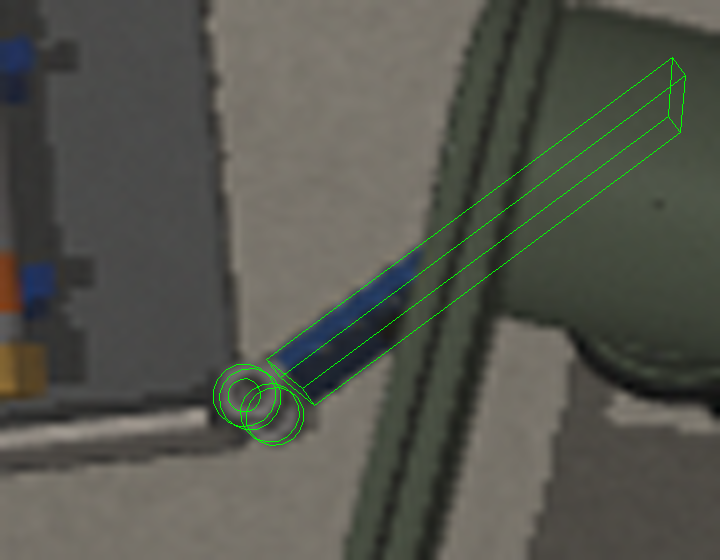

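Run:
```python
import numpy as np
H=np.array([457.3,136.8]); c0=np.array([478.6,-12.2])
for th,d in [(-52.2,55),(-52.2,30),(-46,20),(-40,18.5),(-34,18.5),(-28,18.5),(-22,18.5),(-16,18.5),(-10,18.5),(-5,18.5),(-1,18.5),(2,18.5),(4.5,18.5),(6.9,18.5),(6.9,17.5)]:
    a=np.radians(th); P=H+140*np.array([np.cos(a),np.sin(a)])+d*np.array([np.sin(a),-np.cos(a)])
    print(th,d,((P-c0)/1000).round(4),round(np.radians(th+52.2),3))
```

```text
-52.2 55 [0.021  0.0047] 0.0
-52.2 30 [0.0408 0.02  ] 0.0
-46 20 [0.0616 0.0344] 0.108
-40 18.5 [0.0741 0.0448] 0.213
-34 18.5 [0.0844 0.0554] 0.318
-28 18.5 [0.0936 0.0669] 0.422
-22 18.5 [0.1016 0.0794] 0.527
-16 18.5 [0.1082 0.0926] 0.632
-10 18.5 [0.1134 0.1065] 0.737
-5 18.5 [0.1166 0.1184] 0.824
-1 18.5 [0.1184 0.1281] 0.894
2 18.5 [0.1193 0.1354] 0.946
4.5 18.5 [0.1197 0.1415] 0.99
6.9 18.5 [0.1199 0.1475] 1.031
6.9 17.5 [0.1198 0.1484] 1.031
```

Descend outside the door first, then sweep most of the arc.

>>> apply_moves(motion="0.021 0.0047 -0.05 0 0 0 0; 0.021 0.0047 -0.1 0 0 0 0; 0.0408 0.02 -0.1 0 0 0 0; 0.0616 0.0344 -0.1 0 0 0.108 0; 0.0741 0.0448 -0.1 0 0 0.213 0; 0.0844 0.0554 -0.1 0 0 0.318 0; 0.0936 0.0669 -0.1 0 0 0.422 0; 0.1016 0.0794 -0.1 0 0 0.527 0; 0.1082 0.0926 -0.1 0 0 0.632 0; 0.1134 0.1065 -0.1 0 0 0.737 0; 0.1166 0.1184 -0.1 0 0 0.824 0; 0.1184 0.1281 -0.1 0 0 0.894 0; 0.1184 0.1281 -0.1 0 0 0.894 0")

```text
time_s: 19.75
position: [597.4, 117.6, 104.8]
orientation: [-2.239, -2.203, -0.0]
wrist_force: [0.1, -0.1, 0.1]
finger_gap: 0.004
```

Run:
```python
from look import *
s,R=st()
p=camera('side'); u,v=proj(p,[540,170,100])[0].astype(int); w=(u-50,v-45,u+50,v+30)
draw(p,[457.3,136.8,np.radians(-1)],DOOR,15,w,f'b2side.png',col=(0,255,0),S=8)
```

```text
t 19.75 pos [597.4 117.6 104.8] jaw deg 89.06 tilt [-0.0001  0.0004] gap 0.004 F [ 0.1 -0.1  0.1] q [ 0.05  0.42  1.57  0.    1.15 -1.5 ]
```

View pics/b2side.png

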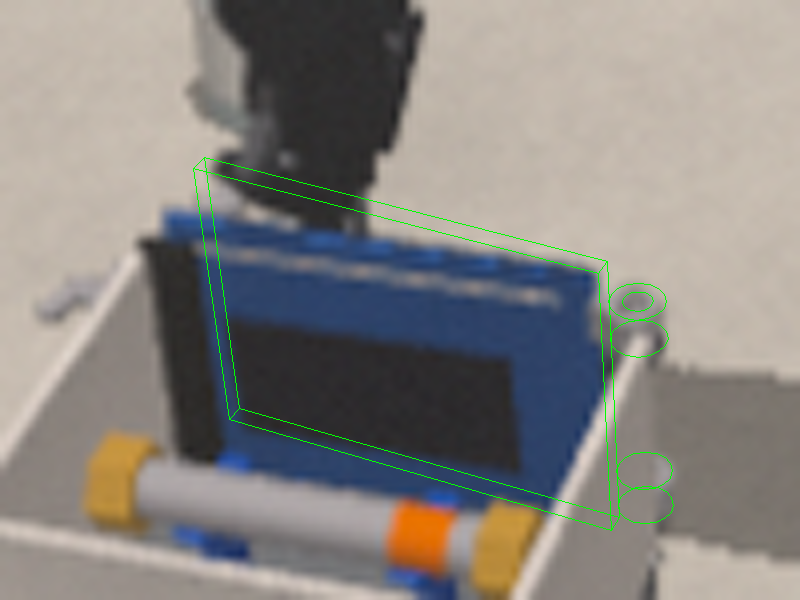

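>>> apply_moves(motion="0.001 0.008 0 0 0 0.06 0; 0.0013 0.014 0 0 0 0.11 0; 0.0015 0.018 0 0 0 0.137 0; 0.0015 0.0194 0 0 0 0.137 0; 0.0015 0.0194 0 0 0 0.137 0")

```text
time_s: 20.42
position: [602.1, 127.2, 108.4]
orientation: [2.079, 2.338, -0.009]
wrist_force: [1.3, -23.3, 9.6]
finger_gap: -0.0
```

>>> apply_moves(motion="0 -0.008 0 0 0 0 0; 0.001 -0.012 0 0 0 0 0; 0.003 -0.02 0 0 0 0 0; 0.006 -0.05 0 0 0 0 0; 0.006 -0.1 0 0 0 0 0; 0.006 -0.1 0.06 0 0 0 0; 0.006 -0.1 0.12 0 0 0 0; -0.05 -0.15 0.15 0 0 0 0; -0.1 -0.2 0.15 0 0 0 0; -0.1 -0.26 0.15 0 0 0 0; -0.1 -0.26 0.15 0 0 0 0")

```text
time_s: 21.8
position: [497.6, -127.2, 255.6]
orientation: [2.09, 2.344, 0.0]
wrist_force: [0.1, 0.1, 0.1]
finger_gap: 0.0
```

Run:
```python
from look import *
s,R=st()
for n in ['side','top']:
    p=camera(n); u,v=proj(p,[540,200,100])[0].astype(int); w=(u-50,v-40,u+50,v+35)
    draw(p,[457.3,136.8,.12],DOOR,15,w,f'b3{n}.png',col=(0,255,0),S=8)
    W=cloud(p); P=W[(W[...,2]>134)&(W[...,2]<155)&(W[...,0]>475)&(W[...,0]<660)&(W[...,1]>110)&(W[...,1]<200)]
    if len(P)>10:
        m=P.mean(0);u_=np.linalg.svd(P[:,:2]-m[:2])[2][0]; print(n,len(P),m,np.arctan(u_[1]/u_[0]))
    print([(k,[np.round(d['extent']).tolist() for d in nets.boxes_of(p,k)][:2]) for k in ['wrench','tip_box','beaker','bottle_a']])
    cv2.imwrite(f'pics/b3{n}_full.png',cv2.cvtColor(p['pixels'],cv2.COLOR_RGB2BGR))
```

```text
t 21.8 pos [ 497.6 -127.2  255.6] jaw deg 96.55 tilt [ 0.0006 -0.0005] gap 0.0 F [0.1 0.1 0.1] q [-0.42  0.06  1.67 -0.    1.4  -2.1 ]
side 102 [518.95449853 122.70844545 141.15410308] -0.24514344562825927
[('wrench', [[202.0, 244.0, 56.0, 16.0], [225.0, 215.0, 46.0, 50.0]]), ('tip_box', [[312.0, 152.0, 29.0, 27.0]]), ('beaker', [[272.0, 148.0, 16.0, 19.0]]), ('bottle_a', [[157.0, 299.0, 24.0, 47.0], [197.0, 175.0, 21.0, 38.0]])]
top 96 [520.78474828 123.31719518 143.167844  ] 0.21535663622511741
[('wrench', [[251.0, 118.0, 53.0, 16.0]]), ('tip_box', [[411.0, 225.0, 42.0, 44.0]]), ('beaker', [[394.0, 166.0, 30.0, 26.0], [284.0, 111.0, 30.0, 27.0]]), ('bottle_a', [[286.0, 111.0, 27.0, 30.0], [97.0, 171.0, 35.0, 27.0]])]
```

View pics/b3side.png

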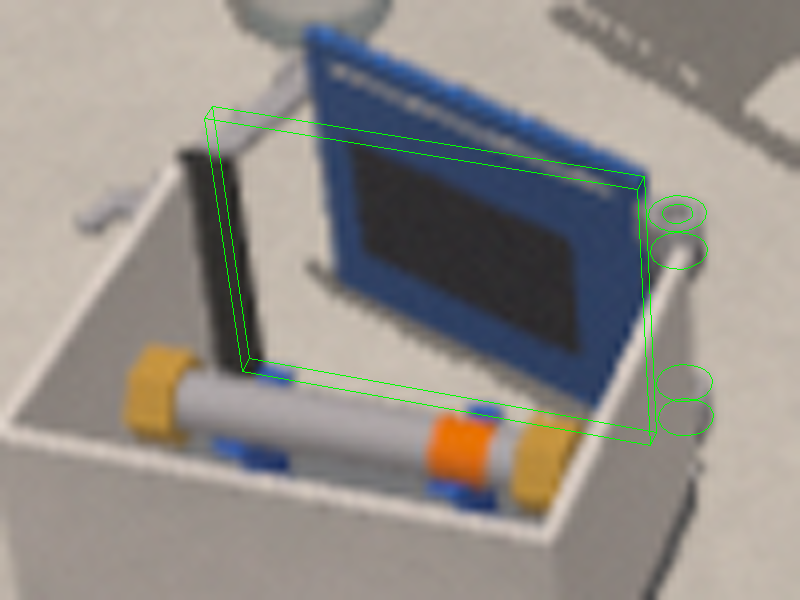

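View pics/b3top.png

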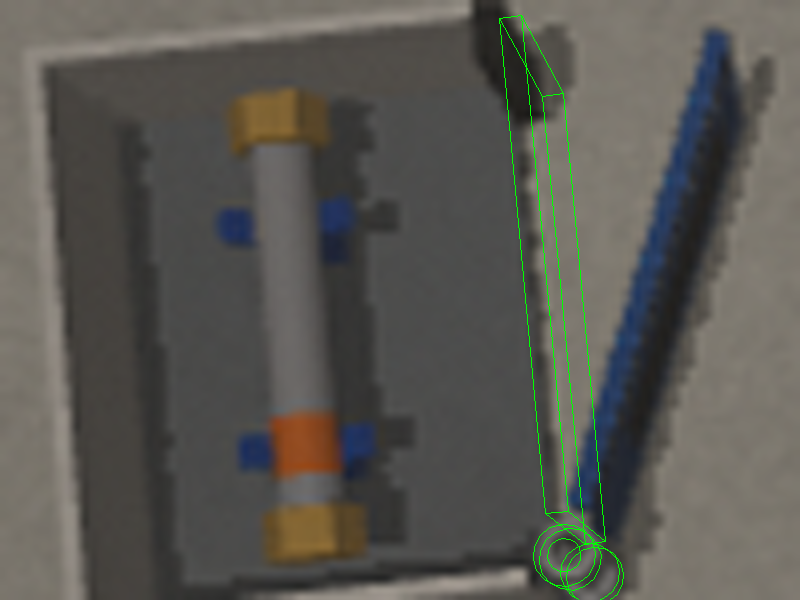

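Run:
```python
from look import *
s,R=st()
p=camera('side')
W=cloud(p); P=W[(W[...,2]>60)&(W[...,2]<155)&(W[...,0]>475)&(W[...,0]<660)&(W[...,1]>60)&(W[...,1]<140)]
m=P.mean(0);u_=np.linalg.svd(P[:,:2]-m[:2])[2][0]; print(len(P),m,np.degrees(np.arctan(u_[1]/u_[0])))
H=np.array([457.3,136.8]); c0=np.array([498.5,-124.7])
for th,d in [(-14,80),(-14,50),(-14,35),(-14,28),(-12,25),(-10,25),(-8,25),(-6,25),(-4,25),(-2.5,25),(-1,25),(0,25),(1,25),(2,25),(3,25),(4,25),(5,25),(6,25),(6.9,25)]:
    a=np.radians(th); P=H+140*np.array([np.cos(a),np.sin(a)])+d*np.array([np.sin(a),-np.cos(a)])
    print(th,d,((P-c0)/1000).round(4))
```

```text
t 22.3 pos [ 498.9 -123.6  255.1] jaw deg 96.93 tilt [-0.0003  0.0004] gap 0.0 F [-0.3  0.2 -0.6] q [-0.41  0.07  1.67  0.    1.4  -2.1 ]
887 [555.38308407 114.39267527 106.08970506] -15.094339411412744
-14 80 [0.0753 0.15  ]
-14 50 [0.0825 0.1791]
-14 35 [0.0862 0.1937]
-14 28 [0.0879 0.2005]
-12 25 [0.0905 0.2079]
-10 25 [0.0923 0.2126]
-8 25 [0.094  0.2173]
-6 25 [0.0954 0.222 ]
-4 25 [0.0967 0.2268]
-2.5 25 [0.0976 0.2304]
-1 25 [0.0983 0.2341]
0 25 [0.0988 0.2365]
1 25 [0.0992 0.2389]
2 25 [0.0996 0.2414]
3 25 [0.0999 0.2439]
4 25 [0.1002 0.2463]
5 25 [0.1004 0.2488]
6 25 [0.1006 0.2513]
6.9 25 [0.1008 0.2535]
```

>>> apply_moves(motion="0.04 0.08 0 0 0 0 0; 0.0753 0.14 -0.05 0 0 0 0; 0.0753 0.15 -0.1 0 0 0 0; 0.0753 0.15 -0.13 0 0 0 0; 0.082 0.17 -0.13 0 0 0 0; 0.085 0.185 -0.13 0 0 0 0; 0.0875 0.194 -0.13 0 0 0 0; 0.089 0.2 -0.13 0 0 0 0; 0.0905 0.204 -0.13 0 0 0 0; 0.0915 0.208 -0.13 0 0 0 0; 0.0923 0.212 -0.13 0 0 0 0; 0.094 0.216 -0.13 0 0 0 0; 0.0955 0.22 -0.13 0 0 0 0; 0.0965 0.224 -0.13 0 0 0 0; 0.0975 0.228 -0.13 0 0 0 0; 0.098 0.231 -0.13 0 0 0 0; 0.0983 0.234 -0.13 0 0 0 0")

```text
time_s: 24.48
position: [596.9, 109.5, 125.3]
orientation: [2.085, 2.35, -0.0]
wrist_force: [-0.6, -0.7, 0.5]
finger_gap: 0.002
```

```bash
cat > dy.py <<'E'
from look import *
import sys
s,R=st()
p=camera('side')
W=cloud(p); P=W[(W[...,2]>110)&(W[...,2]<136)&(W[...,0]>490)&(W[...,0]<620)&(W[...,1]>90)&(W[...,1]<185)]
if len(P)>30:
    m=np.median(P,0);u_=np.linalg.svd(P[:,:2]-m[:2])[2][0]; print(len(P),m,np.degrees(np.arctan(u_[1]/u_[0])))
u,v=proj(p,[540,170,100])[0].astype(int); w=(u-50,v-45,u+50,v+30)
draw(p,[457.3,136.8,.12],DOOR,15,w,sys.argv[1],col=(0,255,0),S=8)
E
python3 dy.py c1.png
```

```text
t 24.475 pos [596.9 109.5 125.3] jaw deg 96.83 tilt [ 0. -0.] gap 0.002 F [-0.6 -0.7  0.5] q [ 0.04  0.39  1.56 -0.    1.19 -1.65]
236 [554.29664248 134.47361974 123.23815396] -4.632793740614944
```

View pics/c1.png

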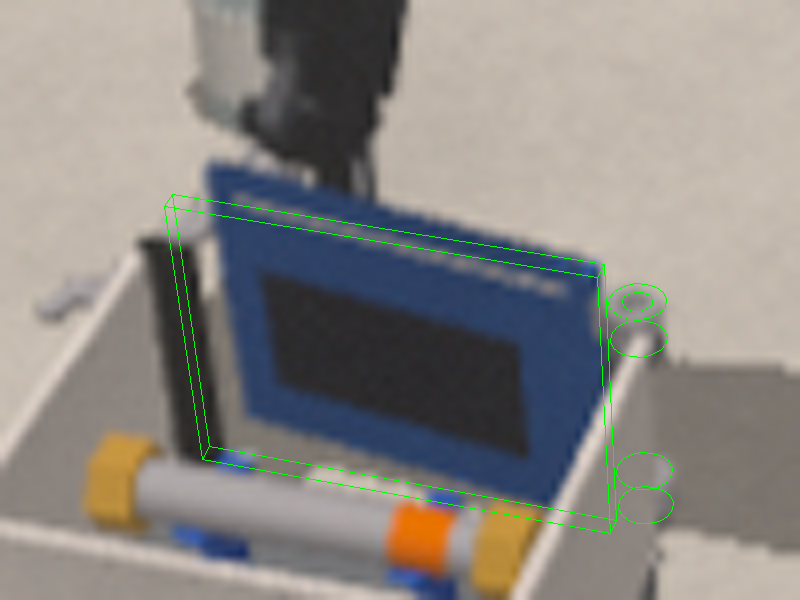

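>>> apply_moves(motion="0.0003 0.002 0 0 0 0 0; 0.0006 0.004 0 0 0 0 0; 0.001 0.006 0 0 0 0 0; 0.001 0.008 0 0 0 0 0; 0.0013 0.01 0 0 0 0 0; 0.0015 0.012 0 0 0 0 0; 0.0018 0.014 0 0 0 0 0; 0.002 0.0155 0 0 0 0 0; 0.002 0.017 0 0 0 0 0; 0.002 0.018 0 0 0 0 0; 0.002 0.018 0 0 0 0 0")

```text
time_s: 25.9
position: [598.9, 127.4, 125.3]
orientation: [2.085, 2.35, 0.0]
wrist_force: [-0.6, 0.4, -0.6]
finger_gap: -0.006
```

```bash
python3 dy.py c2.png
```

```text
t 25.9 pos [598.9 127.4 125.3] jaw deg 96.83 tilt [0.0001 0.    ] gap -0.006 F [-0.6  0.4 -0.6] q [ 0.07  0.4   1.55  0.    1.19 -1.62]
242 [555.14826724 146.27292706 123.39458244] 2.4836347119626287
```

View pics/c2.png

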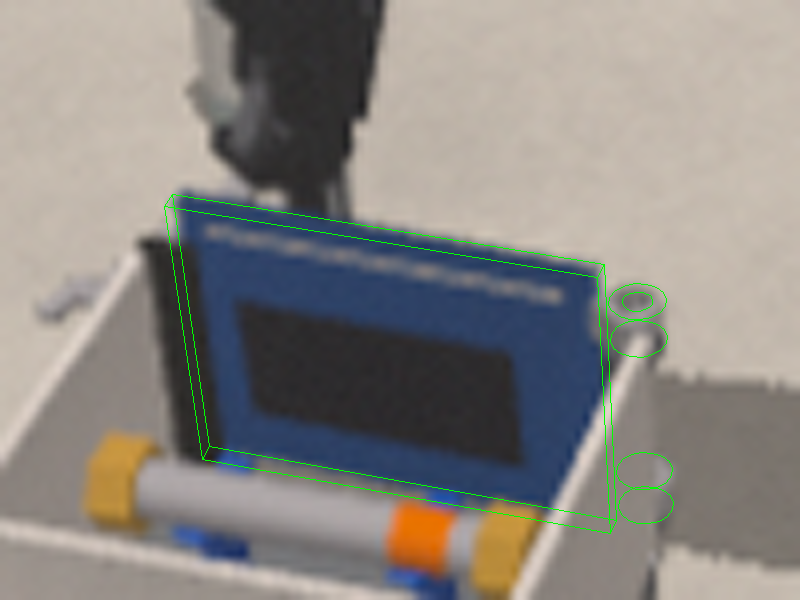

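>>> apply_moves(motion="0 0.001 0 0 0 0 0; 0 0.002 0 0 0 0 0; 0 0.003 0 0 0 0 0; 0 0.004 0 0 0 0 0; 0 0.005 0 0 0 0 0; 0 0.006 0 0 0 0 0; 0 0.007 0 0 0 0 0; 0 0.007 0 0 0 0 0")

```text
time_s: 26.95
position: [598.8, 134.4, 125.3]
orientation: [-2.085, -2.35, 0.0]
wrist_force: [-0.0, 0.2, -0.6]
finger_gap: -0.002
```

>>> apply_moves(motion="0 0.001 0 0 0 0 0; 0 0.002 0 0 0 0 0; 0 0.003 0 0 0 0 0; 0 0.003 0 0 0 0 0")

```text
time_s: 27.45
position: [598.8, 137.0, 125.3]
orientation: [2.085, 2.35, -0.001]
wrist_force: [0.4, -2.0, -0.3]
finger_gap: 0.004
```

```bash
python3 dy.py c3.png
```

```text
t 27.45 pos [598.8 137.  125.3] jaw deg 96.83 tilt [-0.0001 -0.0008] gap 0.004 F [ 0.4 -2.  -0.3] q [ 0.08  0.4   1.54 -0.    1.19 -1.61]
257 [552.92766805 152.7266489  123.39660624] 6.921146561595922
```

View pics/c3.png

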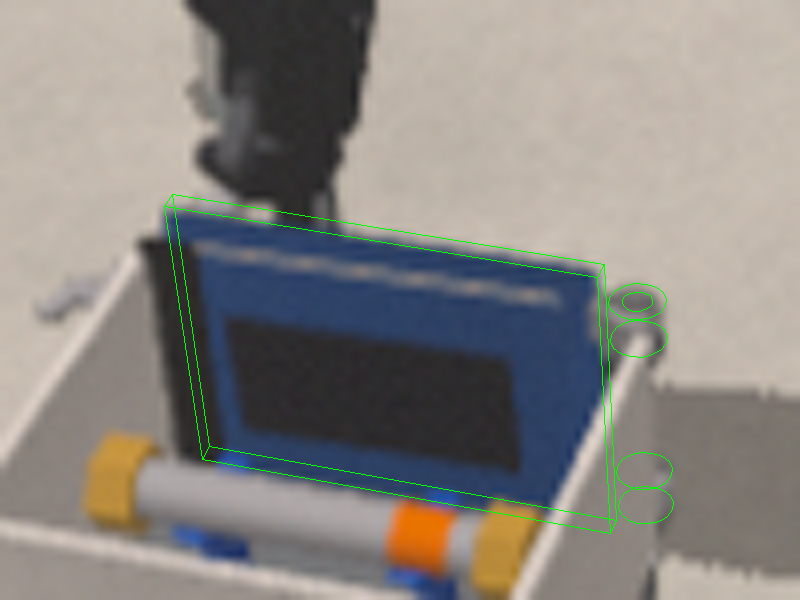

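>>> apply_moves(motion="0 0 0 0 0 0 0; 0 -0.0005 0 0 0 0 0; 0 -0.001 0 0 0 0 0; 0 -0.002 0 0 0 0 0; 0 -0.003 0 0 0 0 0; 0 -0.005 0 0 0 0 0; 0 -0.008 0 0 0 0 0; 0 -0.014 0 0 0 0 0; 0 -0.025 0 0 0 0 0; 0 -0.05 0 0 0 0 0; 0.006 -0.1 0 0 0 0 0; 0 -0.12 0.06 0 0 0 0; 0 -0.12 0.12 0 0 0 0; -0.05 -0.17 0.13 0 0 0 0; -0.1 -0.22 0.13 0 0 0 0; -0.1 -0.26 0.13 0 0 0 0; -0.1 -0.26 0.13 0 0 0 0; -0.1 -0.26 0.13 0 0 0 0")

```text
time_s: 29.75
position: [498.8, -123.0, 255.4]
orientation: [-2.087, -2.348, -0.001]
wrist_force: [0.2, -0.3, 0.9]
finger_gap: -0.002
```

```bash
python3 dy.py c4.png
python3 - <<'E'
from look import *
p=camera('top'); u,v=proj(p,[540,200,100])[0].astype(int); w=(u-50,v-40,u+50,v+35)
draw(p,[457.3,136.8,.12],DOOR,15,w,f'c4t.png',col=(0,255,0),S=8)
E
```

```text
t 29.75 pos [ 498.8 -123.   255.4] jaw deg 96.75 tilt [0.0003 0.0004] gap -0.002 F [ 0.2 -0.3  0.9] q [-0.41  0.06  1.67  0.    1.4  -2.1 ]
257 [553.41760638 151.9379641  123.08444997] 6.429977655818539
```

View pics/c4.png

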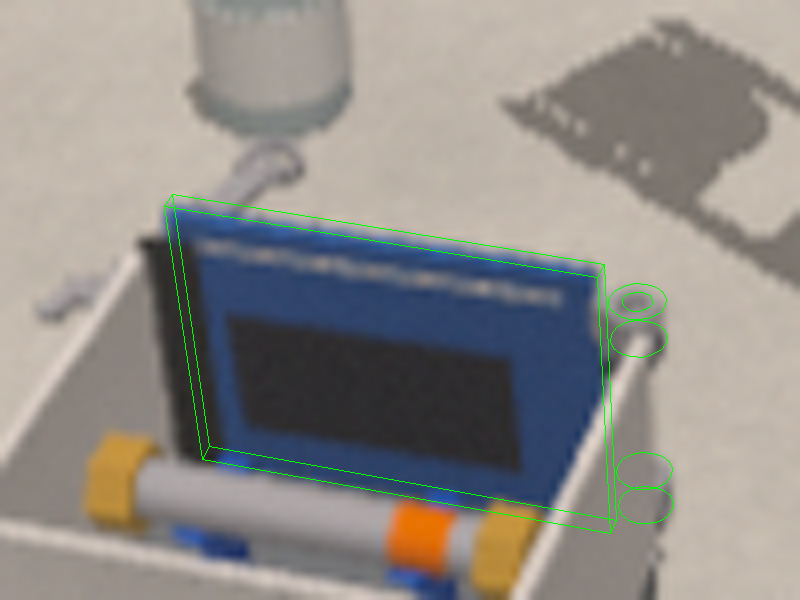

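View pics/c4t.png

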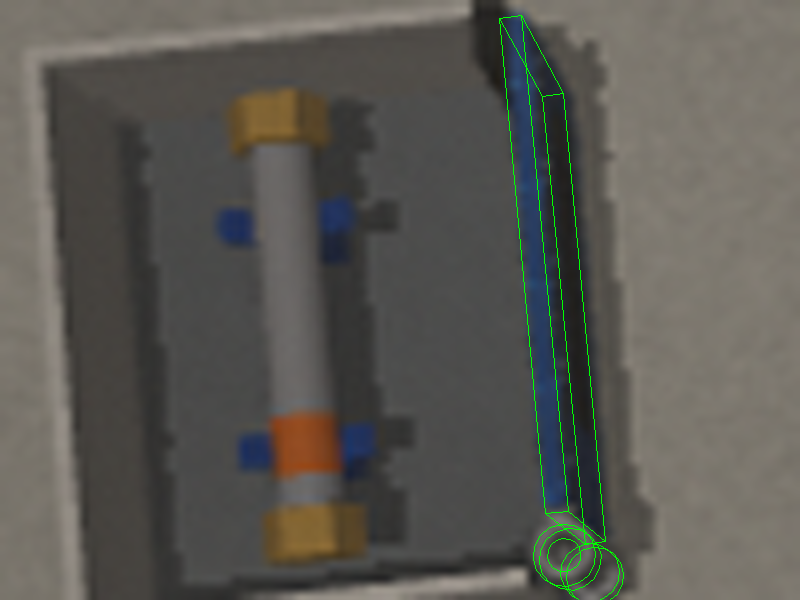

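>>> apply_moves(motion="0 0 0 0 0 0 0; 0 0 0 0 0 0 0; 0 0 0 0 0 0 0; 0 0 0 0 0 0 0; 0 0 0 0 0 0 0; 0 0 0 0 0 0 0")

```text
time_s: 30.6
position: [498.8, -122.7, 255.3]
orientation: [2.085, 2.35, -0.0]
wrist_force: [0.2, -0.8, -0.4]
finger_gap: -0.0
```

```bash
python3 dy.py c5.png
python3 - <<'E'
from look import *
print(np.abs(cv2.imread('pics/c5.png').astype(int)-cv2.imread('pics/c4.png'))[150:560].mean())
for n in ['side','top']:
    p=camera(n)
    for k in ['wrench','tip_box','beaker','bottle_a']: print(n,k,[np.round(d['extent']).tolist() for d in nets.boxes_of(p,k) if d['conf']>.4])
E
```

```text
t 30.6 pos [ 498.8 -122.7  255.3] jaw deg 96.82 tilt [ 0.0001 -0.0001] gap -0.0 F [ 0.2 -0.8 -0.4] q [-0.41  0.07  1.67 -0.    1.4  -2.1 ]
247 [554.17858472 151.7645353  123.14243305] 6.170872437582204
1.011130081300813
side wrench [[186.0, 206.0, 33.0, 23.0]]
side tip_box [[311.0, 152.0, 31.0, 26.0]]
side beaker [[271.0, 148.0, 17.0, 23.0]]
side bottle_a [[155.0, 300.0, 26.0, 48.0], [197.0, 173.0, 23.0, 44.0]]
top wrench [[252.0, 118.0, 48.0, 20.0]]
top tip_box [[414.0, 225.0, 44.0, 44.0]]
top beaker [[394.0, 167.0, 28.0, 29.0]]
top bottle_a [[287.0, 113.0, 28.0, 28.0], [96.0, 173.0, 36.0, 26.0]]
```

```bash
python3 -c "
from h import *
print(ctrl.hand_in(), read_state()['time_s'])"
```

```text
the job is handed in; nothing more can be done
the job is handed in; nothing more can be done
```

The column is in both V cradles and the blue door is on its two pins and shut. I handed the job in at about 31 s of the 66 s allowed.

**What I did**
- I laid the loose column in the cradles.
- I lifted the larger blue door out of the stand and lowered it onto both hinge pins, opened about 59 degrees, until it seated.
- I pushed the door shut twice. The first push reached about 23 N at the stop, and when I let go the door swung back open about 20 degrees. I closed it again slowly, to about 2 N of contact, and backed off slowly.

**What the last checks showed**
- **Column:** both pictures show it lying in both V's and lined up with the bay. It sits about 3 to 4 mm off centre along its length, against 18 mm allowed.
- **Door seating:** contact came at the expected seated height (lower edge about 15 mm up). The knuckles in the picture matched the pins within about 1 to 2 mm.
- **Door angle:** it measured 6.4 and then 6.2 degrees about 0.85 s apart, where shut is about 6.9 degrees. That leaves it roughly 0.01 rad open, against 0.09 rad allowed. I took the change between readings as measurement noise, but a very slow drift is not ruled out.
- **Other things on the bench:** the wrench, tip box, beaker and both bottles were seen where they started, within a few pixels. The robot was clear of everything.

**What disagreed:** the two cameras differed by 2 to 4 mm on absolute positions. I averaged them for the bay and door positions, and checked the final fit against the pins within each picture.

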